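# Set the oiled beads and spindles to dry

## Robot

A 6-joint arm with a two-finger parallel gripper is mounted at the origin on the work surface. World frame = base frame: x ahead of the robot, y to its left, z up, the work surface at z = 0. Lengths are in mm, angles in rad, forces in N, time in s.
With the tool pointing down it reaches from about 350 to 775 mm from the base axis. Payload 7.3 kg.
Tool frame: the origin (TCP) lies at the very end of the fingers, on their centre line; the grasp point (between the pads) lies grip_point_offset behind it (grip_point_offset is the distance from the TCP to the grasp point, in mm); x points along the fingers, z is the direction in which the jaws open and shut, and the axes are right-handed (so a half turn about x gives the same grasp; the last joint's range is limited). The gripper opens to 92 mm and grips with 3 to 60 N. Pads are 19 mm wide; open, the fingers measure 130 mm over their backs; the gripper's body (75 mm by 190 mm) begins 47 mm behind the grasp point.
Start: joints at [-1.414, 0.342, 1.524, -0, 1.275, -0.146], TCP at [156.574, -501.128, 226.741] pointing down, gripper open.
Joint ranges: [-2.53, 2.53], [-0.77, 2.02], [0.04, 2.7], [-1, 4.14], [0.28, 2.66], [-3.11, 3.11]. Speed limits (rad/s): [2.57, 2.57, 3.14, 3.14, 3.14, 3.14].

## Interface

Orientations are given as [roll, pitch, yaw] about the fixed x, y, z axes, in that order (R = Rz(yaw) Ry(pitch) Rx(roll)).
In Python, from plant import * gives the robot as it stands.
- The arm moves only by the tool send_rows, never from a script. Its argument "series" is text: rows parted by semicolons, each of 5 numbers parted by spaces: the gripper's target within -1 to 1 (fully open at 1, half-way at 0, shut at -1), then the shift along the tool's x, y, z in units of 30 mm (1.0 is 30 mm), then the turn about the tool's x in units of 5 degrees (1.0 is 5 degrees). A call has 1 to 8 rows; each row is the pose to reach, as a shift and turn from the pose commanded when the call began, along the tool's axes at that moment; what a row does not reach only later rows make up. A row lasts 1/8 s, in which the tool goes at most 62.5 mm and 10.7 degrees, less where a joint would pass 70% of its speed; a pose out of reach is approached as far as the arm can. A call with a gripper value outside its range is refused whole. The fingers move at their own pace and stop on an object; the grip force is fixed at half the most. Time passes only in rows, so rows that repeat a pose let the fingers close. It gives the time, the measured TCP pose, the force and the opening at its end, in the units of the state.
- get_obs(): the state, without advancing time (a new reading comes with each control period).
- capture(name): name is "side" or "top"; returns a dict with "pixels" (480x640x3 uint8, red, green, blue), "mtx" (3x3 intrinsics, pixels), "k1" (the pictures are not rectified: a ray, as slopes to the right and down, at radius r is drawn at 1 + k1 r^2 times it, then the intrinsics apply), "R" (3x3) and "t" (3): a world point X has camera coordinates R X + t. Camera axes: x right, y down, z forward; pixel columns grow to the right and rows downward; lengths in mm; the calibration is good to about 2 mm. A picture is of the moment at which its call begins. There is no depth.
- close_job(): hands the job in, once; it reports no verdict.
Trained networks look in a picture, given as the dict that the camera call returned (one of the last four; its "shot" number tells which), for a name from the list of things; names that differ only in an ending like _2 or _b are one class to them, and where a whole thing is asked for, a point or a joint stands for the part that bears it (a point fixed in the world has none). Each returns a list of dicts, best first, with "score" (0 to 1); they miss things now and then, are a little off and sometimes report something else, mostly with a low value. They report only what shows in the picture. A call takes as long as a camera call.
- cut_out(picture, thing): "pixels" (480x640 bool, what is visible of it).
- place_of(picture, thing): "point" ([x, y, z] in mm, in world coordinates, good to about 4 mm: a listed point, or the origin of a listed thing).
The state is a dict: "time": time; "joint_positions": joint angles; "dq": joint speeds; "tau": joint torques, N m; "tool_pos": TCP position; "tcp_rot": TCP orientation; "contact_force": force on the tool from outside, world axes, zero at the start; "moment": the same for the moment, N m; "grip_width": finger opening in mm.
Only numpy, scipy, OpenCV 4.12 (cv2) and the standard library are available. Lean on these libraries where they do the work, as an engineer would, in place of code of your own. Each camera call takes 0.05 s, during which the arm holds its last target.

## Task

Set the freshly oiled batch to dry: take the stick and stir the beads in the bowl well round, until every one has shifted by about its own width from where it lay, keep them all in the bowl, and stand the stick back in its stand. Lay every spindle that is on the bench in the carousel's cradle at the loading window, one at a time, and turn the wheel a click to bring up the next empty cradle; finish with all the spindles under the dust hood and an empty cradle, clicked in, at the window. Do not put your fingers in among the beads, and leave the log, oil tin and mallet where they are.

Things in the scene. Friction and masses are not known exactly. Their poses are not given: they have to be found in the camera images.
- bowl: turned dark wooden bowl, 184 mm across the rim and 58 mm high, walls 6 mm, standing fast on a rubber mat (does not move). Origin: centre of its underside, z up. The inside floor is flat, about 120 mm across, 9 mm above the origin; the wall flares from there to the rim.
- stick: turned pale wooden stirring stick, 200 mm long, about 55 g, standing foot down in its stand. Origin at the middle of its flat foot, z runs up the stick to the top. From the foot: a 24 mm thick round body up to 90 mm, a narrow groove, then a plain round handle 18 mm thick from 108 to 200 mm (the place to grip).
- stand: small turned wooden stand for the stick, a round cup 52 mm wide and 70 mm high on a 76 mm foot 12 mm high; fixed. Its round well is 36 mm wide and open upward, so the stick may lean a little in it. Origin: centre of its underside; the well's floor is 10 mm above it.
- rotor (a joint): turn of the carousel's wheel, rad, anticlockwise seen from above positive; a sprung click at every whole multiple of 1.047 (60 deg); released within 0.4 of a click it pulls itself there; about 0.45 N m to pass over. May turn several turns either way. Turned by a black hexagonal knob: at a click two opposite flats face along the line hub to window, the others 60 deg either side.
- window (a point): the loading place, fixed, 53 mm above the bench: where the middle of a spindle lies when it sits in the cradle at the open notch of the hood. The spindle there lies along the line from the wheel's axis to this point (97 mm).
- carousel: drying carousel, fixed: square base 332 mm wide under a low clear dust hood (top 82 mm above the bench) covering all but the loading window, a notch 124 mm wide, 136 mm deep. Origin: centre of its underside, on the wheel's upright axis; -x points to the window. Hexagonal knob on that axis: 42 mm across flats, from 97 to 127 mm above the origin.
- pocket0 (a point): cradle 0 of six alike on the wheel, 60 deg apart: point where a seated spindle's middle lies (53 mm above the bench, 97 mm from the axis), turning with the wheel. Two wooden U brackets carry the square ends: floors 41 mm above the bench, 30 mm wide between walls flaring to 38 mm at their tops, 60 mm up; end stops 112 mm apart. Between them fingers may go down to 33 mm above the bench.
- pocket1 (a point): the same for cradle 1: cradle 1 stands 60 deg anticlockwise (seen from above) of cradle 0.
- pocket2 (a point): the same for cradle 2: cradle 2 stands 120 deg anticlockwise (seen from above) of cradle 0.
- pocket3 (a point): the same for cradle 3: cradle 3 stands 180 deg anticlockwise (seen from above) of cradle 0.
- pocket4 (a point): the same for cradle 4: cradle 4 stands 240 deg anticlockwise (seen from above) of cradle 0.
- pocket5 (a point): the same for cradle 5: cradle 5 stands 300 deg anticlockwise (seen from above) of cradle 0.
- spindle0: turned wooden gallery spindle, 104 mm long, lying on the bench: a 24 mm square block 22 mm long at each end, a round turned shank 16 mm thick between them (grip there). About 45 g. Origin at its middle, x along its length; any of its four sides may be up and either end may point outward. May be absent (2 to 4 are there).
- spindle1: turned wooden gallery spindle, 104 mm long, lying on the bench: a 24 mm square block 22 mm long at each end, a round turned shank 16 mm thick between them (grip there). About 45 g. Origin at its middle, x along its length; any of its four sides may be up and either end may point outward. May be absent (2 to 4 are there).
- spindle2: turned wooden gallery spindle, 104 mm long, lying on the bench: a 24 mm square block 22 mm long at each end, a round turned shank 16 mm thick between them (grip there). About 45 g. Origin at its middle, x along its length; any of its four sides may be up and either end may point outward. May be absent (2 to 4 are there).
- spindle3: turned wooden gallery spindle, 104 mm long, lying on the bench: a 24 mm square block 22 mm long at each end, a round turned shank 16 mm thick between them (grip there). About 45 g. Origin at its middle, x along its length; any of its four sides may be up and either end may point outward. May be absent (2 to 4 are there).
- bead0: chunky turned wooden bead, 30 mm ball with a small bore, about 11 g, in the bowl. Origin at its centre.
- bead1: chunky turned wooden bead, 30 mm ball with a small bore, about 11 g, in the bowl. Origin at its centre.
- bead2: chunky turned wooden bead, 30 mm ball with a small bore, about 11 g, in the bowl. Origin at its centre.
- bead3: chunky turned wooden bead, 30 mm ball with a small bore, about 11 g, in the bowl. Origin at its centre.
- bead4: chunky turned wooden bead, 30 mm ball with a small bore, about 11 g, in the bowl. Origin at its centre.
- billet: short round of log with bark, 104 mm across, 85 mm high, upright; bystander. Origin: centre of its underside.
- oil_tin: steel oil tin, 68 mm across, 125 mm high; bystander. Origin: centre of its underside.
- mallet: wooden mallet lying down, head 70 mm thick, handle to its -y; bystander. Origin under the middle of the head.

How it is judged (in metres and radians):
On the way:
1. the beads are stirred: with the stick held in the fingers and its foot down in the bowl, every bead is more than 25 mm from where it lay at the start (distance of each of bead0, bead1, bead2, bead3, bead4 from where it was at the start of the episode above 0.025 m and contact force between the fingers and stick above 0.3 N and horizontal distance between stick and bowl below 0.075 m and z of stick in the frame of bowl below 0.035 m), for 0.2 s.
At the end, for the whole second after the job is handed in: all beads in the bowl; stick upright (17 deg), foot on the floor of its stand; every present spindle level, still, its middle within 12 mm of a cradle's seat point and over 60 mm from the window point; a cradle within 8 mm of the window point, wheel at rest (horizontal distance between each of bead0, bead1, bead2, bead3, bead4 and bowl below 0.09 m and z of each of bead0, bead1, bead2, bead3, bead4 in the frame of bowl below 0.075 m and horizontal distance between stick and stand below 0.02 m and z of stick in the frame of stand below 0.025 m and angle between stick's own z axis and vertical below 0.3 rad and (distance between spindle0 and pocket0 below 0.012 m or distance between spindle0 and pocket1 below 0.012 m or distance between spindle0 and pocket2 below 0.012 m or distance between spindle0 and pocket3 below 0.012 m or distance between spindle0 and pocket4 below 0.012 m or distance between spindle0 and pocket5 below 0.012 m) and angle between spindle0's own x axis and vertical between 1.45 and 1.69 rad and horizontal distance between each of spindle0, spindle1, spindle2, spindle3 and window above 0.06 m and linear speed of each of spindle0, spindle1, spindle2, spindle3 below 0.02 m/s and (distance between spindle1 and pocket0 below 0.012 m or distance between spindle1 and pocket1 below 0.012 m or distance between spindle1 and pocket2 below 0.012 m or distance between spindle1 and pocket3 below 0.012 m or distance between spindle1 and pocket4 below 0.012 m or distance between spindle1 and pocket5 below 0.012 m) and angle between spindle1's own x axis and vertical between 1.45 and 1.69 rad and (distance between spindle2 and pocket0 below 0.012 m or distance between spindle2 and pocket1 below 0.012 m or distance between spindle2 and pocket2 below 0.012 m or distance between spindle2 and pocket3 below 0.012 m or distance between spindle2 and pocket4 below 0.012 m or distance between spindle2 and pocket5 below 0.012 m) and angle between spindle2's own x axis and vertical between 1.45 and 1.69 rad and (distance between spindle3 and pocket0 below 0.012 m or distance between spindle3 and pocket1 below 0.012 m or distance between spindle3 and pocket2 below 0.012 m or distance between spindle3 and pocket3 below 0.012 m or distance between spindle3 and pocket4 below 0.012 m or distance between spindle3 and pocket5 below 0.012 m) and angle between spindle3's own x axis and vertical between 1.45 and 1.69 rad and (horizontal distance between window and pocket0 below 0.008 m or horizontal distance between window and pocket1 below 0.008 m or horizontal distance between window and pocket2 below 0.008 m or horizontal distance between window and pocket3 below 0.008 m or horizontal distance between window and pocket4 below 0.008 m or horizontal distance between window and pocket5 below 0.008 m) and velocity of joint rotor between -0.05 and 0.05 rad/s); the robot touches nothing.
It fails at once if a bead in the bowl is touched with the fingers instead of the stick ((contact force between the fingers and bead0 above 1 N and horizontal distance between bead0 and bowl below 0.09 m) or (contact force between the fingers and bead1 above 1 N and horizontal distance between bead1 and bowl below 0.09 m) or (contact force between the fingers and bead2 above 1 N and horizontal distance between bead2 and bowl below 0.09 m) or (contact force between the fingers and bead3 above 1 N and horizontal distance between bead3 and bowl below 0.09 m) or (contact force between the fingers and bead4 above 1 N and horizontal distance between bead4 and bowl below 0.09 m)).
It fails at once if the log is pushed more than 30 mm (distance of billet from where it was at the start of the episode above 0.03 m).
It fails at once if the oil tin is pushed more than 30 mm (distance of oil_tin from where it was at the start of the episode above 0.03 m).
It fails at once if the mallet is pushed more than 30 mm (distance of mallet from where it was at the start of the episode above 0.03 m).
Of spindle0, spindle1, spindle2, spindle3 only 2 to 4 are there at a start; the rules pass over those that are not, and their reading is None.
At some moment in a run one of spindle0, spindle1, spindle2, spindle3 may be knocked a few centimetres aside while the robot is not near it.
Once in a run the grip may slacken for a moment while it holds something.
It also fails if it takes over 210 s, if anything falls off the work surface, if the arm or the gripper's body presses on something with over 40 N, if the wrist force passes 120 N, or if a joint passes its speed limit or range.

## Working session

There is one attempt and no reset: what is moved stays moved. The work goes in short steps, Python scripts to look and compute and a tool call to move; the robot and the scene stay as the last step left them, time stands still between calls to the robot, and variables do not carry over. Pictures are saved under pics/ and viewed, and the job is handed in when it is done.

Besides the shell and the picture viewer there is one more tool, called after ">>>" as a command line: name --argument value ..., lists and objects as JSON in quotes. send_rows: Moves the arm, as the interface text tells. Its arguments: {"type":"object","properties":{"series":{"type":"string"}},"required":["series"]}

```bash
ls; mkdir -p pics
cat > h.py <<'E'
from plant import *
import numpy as np, cv2
from scipy.spatial.transform import Rotation as Ro
def snap(n,f):
    p=capture(n); cv2.imwrite('pics/'+f,p['pixels'][:,:,::-1]); return p
def proj(p,X):
    c=np.array(p['R'])@np.array(X,float)+np.array(p['t']); s=c[:2]/c[2]; s=s*(1+p['k1']*(s@s)); m=np.array(p['mtx']); return m[:2,:2]@s+m[:2,2]
def ray(p,u,v):
    m=np.array(p['mtx']); d=np.array([(u-m[0,2])/m[0,0],(v-m[1,2])/m[1,1]]); s=d.copy()
    for _ in range(20): s=d/(1+p['k1']*(s@s))
    R=np.array(p['R']); t=np.array(p['t']); return -R.T@t, R.T@np.array([s[0],s[1],1])
def onz(p,u,v,z):
    o,d=ray(p,u,v); return o+d*(z-o[2])/d[2]
E
python3 - <<'E'
from h import *
o=get_obs(); print({k:np.round(v,3) for k,v in o.items()})
try: print(grip_point_offset)
except Exception as e: print(e)
for n in('top','side'):
    p=snap(n,n+'0.png'); print(n,p['shot'],np.round(-np.array(p['R']).T@p['t']),p['k1'])
    for th in ['bowl','stick','stand','window','carousel','pocket0','spindle0','bead0','billet','oil_tin','mallet']:
        try: print(th,[(np.round(r['point'],0).tolist(),round(r['score'],2)) for r in place_of(p,th)])
        except Exception as e: print(th,e)
print(Ro.from_euler('xyz',o['tcp_rot']).as_matrix().round(3))
E
```

```text
pics
{'time': np.float64(0.0), 'joint_positions': array([-1.414,  0.343,  1.525, -0.   ,  1.275, -0.146]), 'dq': array([ 0.001,  0.001, -0.001,  0.001, -0.001, -0.002]), 'tau': array([-1.0000e-03, -4.3125e+01, -2.4422e+01,  7.1000e-02,  5.6000e-02,
       -0.0000e+00]), 'tool_pos': array([ 156.495, -500.681,  226.031]), 'tcp_rot': array([2.999, 1.569, 1.731]), 'contact_force': array([-0.338, -0.075, -0.253]), 'moment': array([-0.021,  0.001,  0.011]), 'grip_width': np.float64(92.053)}
18.8
top 1 [ 380.  -58. 1494.] -0.14944174628862206
bowl [([454.0, 314.0, 3.0], 0.61)]
stick [([468.0, 35.0, 10.0], 0.49), ([618.0, 282.0, 10.0], 0.47)]
stand [([625.0, 279.0, -0.0], 0.62)]
window [([466.0, -250.0, 52.0], 0.68)]
carousel [([556.0, -262.0, -3.0], 0.69)]
pocket0 [([466.0, -240.0, 50.0], 0.57), ([491.0, -334.0, 50.0], 0.56)]
spindle0 [([474.0, 119.0, 12.0], 0.79), ([622.0, 102.0, 8.0], 0.72), ([469.0, 34.0, 11.0], 0.64), ([617.0, 27.0, 8.0], 0.58)]
bead0 [([467.0, 275.0, 27.0], 0.69), ([412.0, 331.0, 22.0], 0.59), ([457.0, 354.0, 24.0], 0.56), ([493.0, 312.0, 21.0], 0.47)]
billet [([772.0,
[... 448 characters left out ...]
, 50.0], 0.89), ([469.0, -237.0, 58.0], 0.74), ([532.0, -164.0, 52.0], 0.63)]
spindle0 [([617.0, 34.0, 11.0], 0.79), ([476.0, 116.0, 13.0], 0.71), ([467.0, 30.0, 11.0], 0.65), ([623.0, 109.0, 12.0], 0.52)]
bead0 [([469.0, 277.0, 21.0], 0.67), ([489.0, 319.0, 24.0], 0.64), ([420.0, 289.0, 25.0], 0.51), ([415.0, 330.0, 25.0], 0.5), ([460.0, 352.0, 23.0], 0.44), ([465.0, -237.0, 54.0], 0.42)]
billet [([779.0, 109.0, 5.0], 0.88), ([486.0, -328.0, 50.0], 0.72), ([606.0, 460.0, -4.0], 0.26)]
oil_tin [([607.0, 458.0, 2.0], 0.88), ([626.0, 284.0, -3.0], 0.52), ([462.0, -255.0, 48.0], 0.45)]
mallet [([477.0, -577.0, 1.0], 0.86)]
[[-0.     0.955  0.298]
 [ 0.002  0.298 -0.955]
 [-1.     0.    -0.002]]
```

View pics/top0.png

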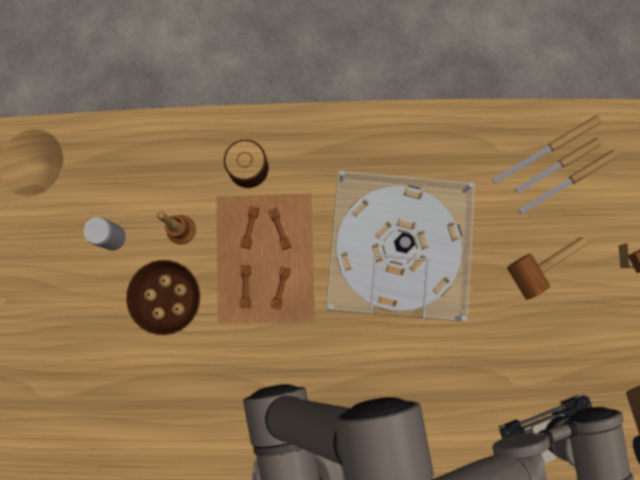

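View pics/side0.png

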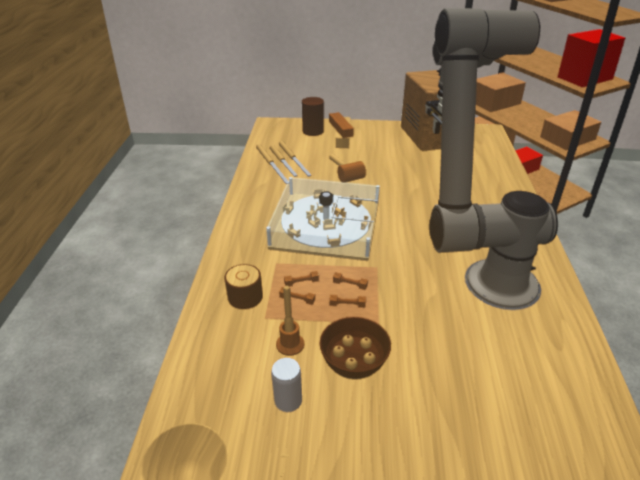

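Both views show four spindles on the mat, five beads in a ring in the bowl, the stick in its stand and an empty carousel with its window towards the base. I'll measure the stick first.

```bash
cat >> h.py <<'E'
def crop(p,X,f,w=50,s=8):
    u,v=np.round(proj(p,X)).astype(int); u=np.clip(u,w,639-w); v=np.clip(v,w,479-w)
    im=p['pixels'][v-w:v+w,u-w:u+w,::-1]; im=cv2.resize(im,None,fx=s,fy=s,interpolation=cv2.INTER_CUBIC); print(f,'origin',u-w,v-w,'scale',s); return im,u-w,v-w,s
def mark(c,p,X,col=(0,255,0)):
    im,a,b,s=c; q=(proj(p,X)-[a,b]+.5)*s; cv2.circle(im,tuple(int(i) for i in q),3,col,-1)
def mid(p,th,z):  # mask centroid(s)
    return [(np.argwhere(r['pixels']).mean(0)[::-1],r['pixels'].sum(),r['score']) for r in cut_out(p,th)]
E
python3 - <<'E'
from h import *
for n,f in(('top','a'),('side','b')):
    p=capture(n)
    c=crop(p,[630,290,100],f,w=35 if n=='top' else 45)
    for z in (10,70): mark(c,p,[624,281,z],(255,0,0))
    for z in (118,150,180,210): mark(c,p,[624,281,z])
    cv2.imwrite(f'pics/stick_{f}.png',cv2.resize(c[0],(600,600)))
    for th in('stick','stand'):
      for r in cut_out(p,th):
        ys,xs=np.nonzero(r['pixels']); print(n,th,round(r['score'],2),xs.min(),xs.max(),ys.min(),ys.max(),len(xs))
E
```

```text
a origin 133 185 scale 8
top stick 0.68 157 181 212 231 234
top stand 0.73 165 195 215 244 567
b origin 239 277 scale 8
side stick 0.88 283 294 286 332 402
side stick 0.63 333 344 346 356 111
side stick 0.25 320 370 192 219 685
side stand 0.58 276 304 323 355 622
side stand 0.48 279 315 290 304 214
side stand 0.31 224 262 264 310 1486
```

```bash
cd pics; python3 -c "
import cv2,numpy as np
a=[cv2.resize(cv2.imread(f'stick_{c}.png'),(400,400)) for c in 'ab'];cv2.imwrite('st.png',np.hstack(a))"
```

```text
(no output)
```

View pics/st.png

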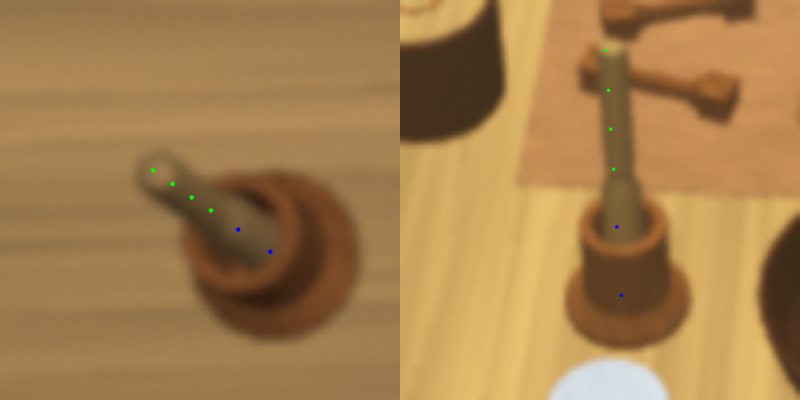

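```bash
cat >> h.py <<'E'
def plan(T,phi=None,note=''):
    o=get_obs(); Rm=Ro.from_euler('xyz',o['tcp_rot']).as_matrix(); d=Rm.T@(np.array(T,float)-o['tool_pos'])
    cur=np.degrees(np.arctan2(Rm[1,2],Rm[0,2])); turn=0
    if phi is not None:
        turn=-((phi-cur+90)%180-90)
    print(note,'t',round(float(o['time']),2),'pos',np.round(o['tool_pos'],1),'phi',round(cur,1),'F',np.round(o['contact_force'],1),'w',round(float(o['grip_width']),1),'| rows xyz',np.round(d/30,3),'turn',round(turn/5,3),'j6',round(float(o['joint_positions'][5]),2))
E
python3 -c "
from h import *
plan([621,281,260],-90)"
```

```text
t 1.5 pos [ 156.6 -501.1  226.7] phi -72.6 F [ 0.3 -0.1 -0.2] w 91.8 | rows xyz [ -1.111  22.552 -20.268] turn 3.47 j6 -0.15
```

>>> send_rows --series "1 -1.1 2 -2 1; 1 -1.1 4 -3.6 2; 1 -1.1 5.4 -5 3.47; 1 -1.1 7 -6.4 3.47; 1 -1.1 8.4 -7.6 3.47; 1 -1.1 9.8 -8.8 3.47; 1 -1.1 11.3 -10.1 3.47; 1 -1.1 11.3 -10.1 3.47"

```text
time: 2.5
tool_pos: [390.8, -108.0, 259.9]
tcp_rot: [1.71, 1.57, 0.143]
contact_force: [0.2, -0.0, -1.3]
grip_width: 91.9
```

```bash
python3 -c "
from h import *
plan([621,281,260],-90)"
```

```text
t 2.5 pos [ 390.8 -108.   259.9] phi -89.8 F [ 0.2 -0.  -1.3] w 91.9 | rows xyz [ 6.0000e-03  7.7220e+00 -1.2937e+01] turn 0.044 j6 1.11
```

>>> send_rows --series "1 0 1 -1.8 0; 1 0 2 -3.5 0; 1 0 3.1 -5.3 0; 1 0 4.2 -7.1 0; 1 0 5.3 -8.9 0; 1 0 6.4 -10.7 0; 1 0 7.7 -12.9 0; 1 0 7.7 -12.9 0"

```text
time: 3.5
tool_pos: [621.3, 279.6, 258.0]
tcp_rot: [-1.661, 1.569, 3.055]
contact_force: [-0.6, -0.7, 0.0]
grip_width: 91.6
```

```bash
python3 -c "
from h import *
plan([621,281,156],-90)
p=snap('side','s1.png'); q=snap('top','t1.png')
im=np.hstack([cv2.resize(p['pixels'][200:440,200:440],(400,400)),cv2.resize(q['pixels'][150:310,100:260],(400,400))]); cv2.imwrite('pics/c1.png',im[:,:,::-1])
print(proj(p,get_obs()['tool_pos']))"
```

```text
t 3.5 pos [621.3 279.6 258. ] phi -89.8 F [-0.6 -0.7  0. ] w 91.6 | rows xyz [ 3.399 -0.006 -0.048] turn 0.035 j6 1.88
[285.29029922 272.01954301]
```

View pics/c1.png

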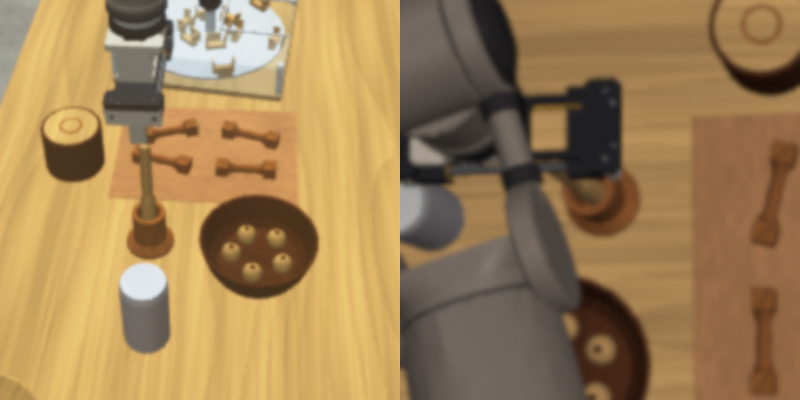

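```bash
python3 -c "
from h import *
p=capture('side')
for x in (612,615,618,621,624): print(x,proj(p,[x,280,205]),proj(p,[x,280,120]))
im=p['pixels'].astype(int)
r=cut_out(p,'stick')[0]['pixels']
for v in range(286,332,4):
  xs=np.nonzero(r[v])[0]; print(v,xs.min() if len(xs) else None,xs.max() if len(xs) else None)
"
```

```text
612 [289.90109259 289.28999732] [291.27296018 313.96535886]
615 [288.66246289 289.23600089] [290.08627924 313.91015555]
618 [287.42425936 289.18196197] [288.89998218 313.85488455]
621 [286.18648659 289.12788082] [287.71407304 313.79954608]
624 [284.94914914 289.07375767] [286.52855586 313.7441404 ]
286 285 288
290 283 290
294 284 290
298 284 290
302 284 290
306 285 291
310 285 291
314 285 291
318 285 292
322 284 293
326 285 293
330 285 293
```

>>> send_rows --series "1 0.8 -0.08 0 0; 1 1.7 -0.08 0 0; 1 2.6 -0.08 0 0; 1 3.4 -0.08 0 0; 1 3.4 -0.08 0 0; 0 3.4 -0.08 0 0; -0.7 3.4 -0.08 0 0; -1 3.4 -0.08 0 0"

```text
time: 4.7
tool_pos: [618.7, 276.2, 158.7]
tcp_rot: [1.808, 1.569, 0.237]
contact_force: [-0.0, 0.8, -0.4]
grip_width: 66.2
```

>>> send_rows --series "-1 0 0 0 0; -1 0 0 0 0; -1 0 0 0 0; -1 0 0 0 0"

```text
time: 5.2
tool_pos: [618.4, 276.2, 157.6]
tcp_rot: [-0.882, 1.571, -2.453]
contact_force: [0.0, -0.6, -0.9]
grip_width: 26.3
```

>>> send_rows --series "-1 0 0 0 0; -1 0 0 0 0; -1 0 0 0 0; -1 0 0 0 0"

```text
time: 5.7
tool_pos: [618.4, 276.2, 157.6]
tcp_rot: [-0.476, 1.571, -2.046]
contact_force: [-0.1, 0.1, -0.5]
grip_width: 17.5
```

```bash
python3 -c "
from h import *
plan([619,280,240],-90)
plan([453,313,240],-90)
"
```

```text
t 5.7 pos [618.4 276.2 157.6] phi -90.0 F [-0.1  0.1 -0.5] w 17.5 | rows xyz [-2.745  0.021 -0.127] turn 0.0 j6 1.88
 t 5.7 pos [618.4 276.2 157.6] phi -90.0 F [-0.1  0.1 -0.5] w 17.5 | rows xyz [-2.745 -5.513 -1.227] turn 0.0 j6 1.88
```

>>> send_rows --series "-1 -0.8 0 0 0; -1 -1.7 0 0 0; -1 -2.5 0 0 0; -1 -3 0 0 0; -1 -3 -1.4 -0.3 0; -1 -3 -2.8 -0.6 0; -1 -3 -4.2 -0.9 0; -1 -3 -5.5 -1.2 0"

```text
time: 6.7
tool_pos: [451.8, 312.2, 247.4]
tcp_rot: [-1.166, 1.57, -2.737]
contact_force: [-0.7, 1.1, -0.7]
grip_width: 17.2
```

>>> send_rows --series "-1 0 0 0 0; -1 0 0 0 0"

```text
time: 6.95
tool_pos: [453.9, 312.2, 247.8]
tcp_rot: [1.393, 1.57, -0.178]
contact_force: [-0.2, -0.3, -0.7]
grip_width: 17.6
```

```bash
python3 -c "
from h import *
plan([453,313,240],-90)
p=snap('side','s2.png'); q=snap('top','t2.png')
im=np.hstack([cv2.resize(p['pixels'][240:400,260:420],(400,400)),cv2.resize(q['pixels'][220:380,80:240],(400,400))]); cv2.imwrite('pics/c2.png',im[:,:,::-1])
for n in (p,q):
  for th in('bead0','bowl','stick'): print(th,[(np.round(r['point'],0).tolist(),round(r['score'],2)) for r in place_of(n,th)])
"
```

```text
t 6.95 pos [453.9 312.2 247.8] phi -90.0 F [-0.2 -0.3 -0.7] w 17.6 | rows xyz [ 0.259 -0.031 -0.028] turn 0.002 j6 2.03
bead0 [([493.0, 318.0, 22.0], 0.63), ([422.0, 286.0, 22.0], 0.59), ([470.0, 277.0, 20.0], 0.5), ([416.0, 328.0, 24.0], 0.39)]
bowl [([449.0, 313.0, -4.0], 0.71)]
stick [([460.0, 308.0, 101.0], 0.89)]
bead0 [([468.0, 275.0, 27.0], 0.62), ([415.0, 332.0, 21.0], 0.49), ([422.0, 285.0, 27.0], 0.4)]
bowl [([451.0, 313.0, 2.0], 0.75), ([774.0, 105.0, -0.0], 0.67)]
stick [([457.0, 314.0, 99.0], 0.54)]
```

View pics/c2.png

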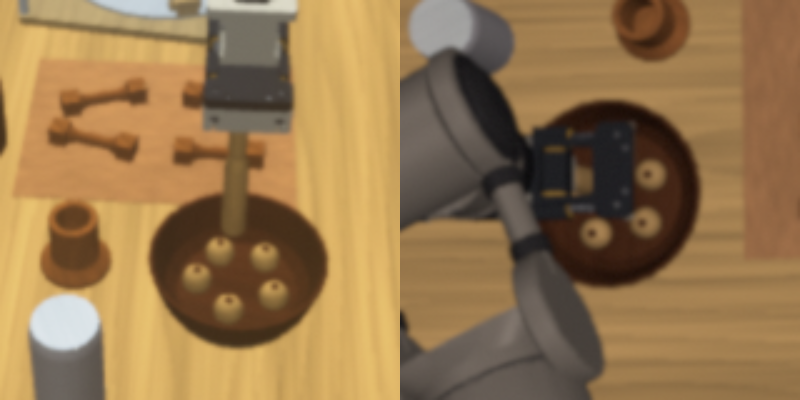

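>>> send_rows --series "-1 0 -0.13 0 0; -1 0.5 -0.13 0 0; -1 1 -0.13 0 0; -1 1.5 -0.13 0 0; -1 2 -0.13 0 0; -1 2.4 -0.13 0 0; -1 2.75 -0.13 0 0; -1 2.75 -0.13 0 0"

```text
time: 8.35
tool_pos: [449.2, 312.0, 164.3]
tcp_rot: [-1.045, 1.569, -2.615]
contact_force: [0.2, -0.2, -0.9]
grip_width: 17.6
```

```bash
python3 -c "
from h import *
plan([453,313,165],-90)
p=snap('side','s3.png'); q=snap('top','t3.png')
im=np.hstack([cv2.resize(p['pixels'][240:400,260:420],(400,400)),cv2.resize(q['pixels'][220:380,80:240],(400,400))]); cv2.imwrite('pics/c3.png',im[:,:,::-1])
for n in (p,q):
  for th in('bead0','stick'): print(th,[(np.round(r['point'],0).tolist(),round(r['score'],2)) for r in place_of(n,th)])
"
```

```text
t 8.35 pos [449.2 312.  164.3] phi -90.0 F [ 0.2 -0.2 -0.9] w 17.6 | rows xyz [-0.023  0.128 -0.033] turn 0.0 j6 2.04
bead0 [([460.0, 350.0, 23.0], 0.63), ([489.0, 316.0, 22.0], 0.63), ([420.0, 284.0, 24.0], 0.57), ([418.0, 328.0, 26.0], 0.54), ([467.0, 280.0, 20.0], 0.54)]
stick [([454.0, 310.0, 17.0], 0.7)]
bead0 [([417.0, 332.0, 18.0], 0.66), ([424.0, 283.0, 25.0], 0.59), ([469.0, 276.0, 26.0], 0.58), ([492.0, 314.0, 23.0], 0.35)]
stick [([452.0, 313.0, 16.0], 0.57), ([464.0, -239.0, 51.0], 0.57), ([475.0, -575.0, -2.0], 0.35)]
```

View pics/c3.png

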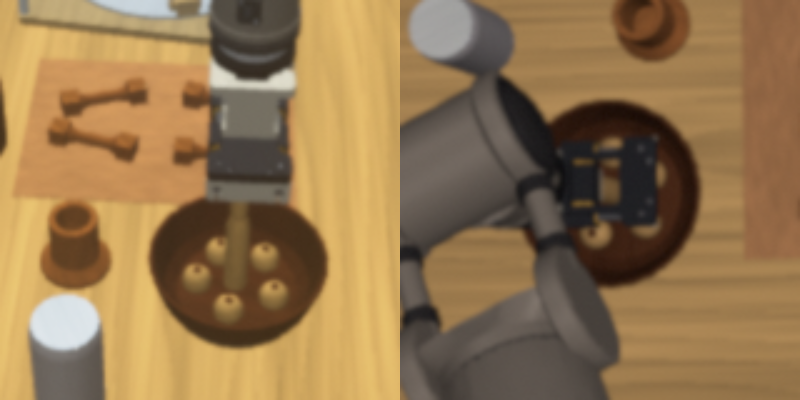

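>>> send_rows --series "-1 0 0.5 -0.45 0; -1 0 0.99 -0.89 0; -1 0 0.72 -1.12 0; -1 0 0.41 -1.26 0; -1 0 0.07 -1.33 0; -1 0 -0.28 -1.3 0; -1 0 -0.6 -1.19 0; -1 0 -0.89 -0.99 0"

```text
time: 9.65
tool_pos: [421.6, 341.7, 165.2]
tcp_rot: [-2.088, 1.57, 2.624]
contact_force: [0.1, -0.3, 0.2]
grip_width: 17.7
```

```bash
python3 -c "
from h import *
plan([449,312,165],-90)
for th in ('bead0','stick'): print([np.round(r['point'],0).tolist() for r in place_of(capture('side'),th)])"
```

```text
t 9.65 pos [421.6 341.7 165.2] phi -90.0 F [ 0.1 -0.3  0.2] w 17.7 | rows xyz [0.004 0.914 0.991] turn -0.001 j6 2.11
[[507.0, 318.0, 21.0], [422.0, 361.0, 27.0], [421.0, 286.0, 23.0], [465.0, 29.0, 13.0], [469.0, 279.0, 21.0], [417.0, 325.0, 24.0]]
[[434.0, 336.0, 17.0]]
```

>>> send_rows --series "-1 0 -0.22 0.27 0; -1 0 -0.37 0.58 0; -1 0 -0.44 0.92 0; -1 0 -0.41 1.27 0; -1 0 -0.3 1.59 0; -1 0 -0.1 1.88 0; -1 0 0.17 2.11 0; -1 0 0.48 2.25 0"

```text
time: 10.85
tool_pos: [437.9, 273.8, 165.2]
tcp_rot: [-0.325, 1.57, -1.896]
contact_force: [0.2, 0.2, 0.4]
grip_width: 17.4
```

```bash
python3 -c "
from h import *
plan([449,312,165],-90)
p=snap('side','s4.png'); cv2.imwrite('pics/c4.png',cv2.resize(p['pixels'][240:400,260:420,::-1],(480,480)))
for th in ('bead0','stick'): print([np.round(r['point'],0).tolist() for r in place_of(p,th)])"
```

```text
t 10.85 pos [437.9 273.8 165.2] phi -90.0 F [0.2 0.2 0.4] w 17.4 | rows xyz [ 0.005  0.37  -1.275] turn -0.003 j6 1.98
[[507.0, 315.0, 23.0], [476.0, 276.0, 18.0], [410.0, 349.0, 25.0], [403.0, 319.0, 27.0], [428.0, 260.0, 25.0]]
[[456.0, 270.0, 15.0], [505.0, 318.0, 22.0]]
```

View pics/c4.png

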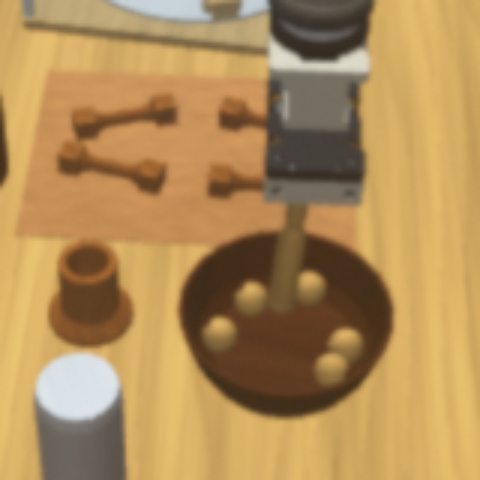

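>>> send_rows --series "-1 0 0.33 0.27 0; -1 0 0.73 0.24 0; -1 0 1.1 0.1 0; -1 0 1.43 -0.12 0; -1 0 1.69 -0.43 0; -1 0 1.87 -0.79 0; -1 0 1.94 -1.18 0; -1 0 1.91 -1.58 0"

```text
time: 12.0
tool_pos: [494.5, 322.8, 165.1]
tcp_rot: [1.91, 1.571, 0.339]
contact_force: [-0.4, -0.3, -0.6]
grip_width: 17.4
```

```bash
python3 -c "
from h import *
plan([449,312,165],-90)
p=snap('side','s5.png'); cv2.imwrite('pics/c5.png',cv2.resize(p['pixels'][240:400,260:420,::-1],(480,480)))
for th in ('bead0','stick'): print([np.round(r['point'],0).tolist() for r in place_of(p,th)])"
```

```text
t 12.0 pos [494.5 322.8 165.1] phi -90.0 F [-0.4 -0.3 -0.6] w 17.4 | rows xyz [ 0.004 -1.516  0.359] turn 0.002 j6 2.02
[[618.0, 34.0, 11.0], [420.0, 297.0, 24.0], [470.0, 365.0, 24.0], [413.0, 350.0, 24.0], [403.0, 318.0, 25.0], [491.0, 338.0, 19.0]]
[[512.0, 320.0, 17.0], [619.0, 33.0, 10.0]]
```

View pics/c5.png

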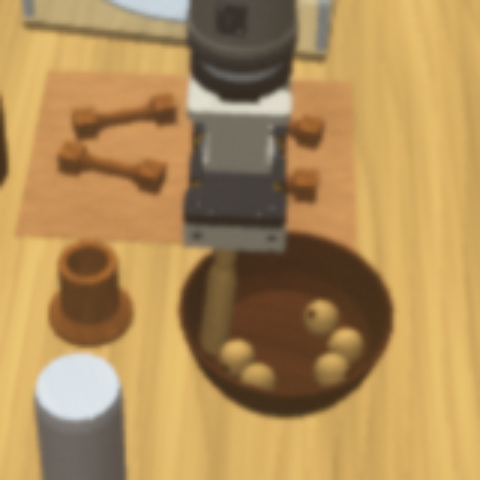

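>>> send_rows --series "-1 0 -0.14 -0.37 0; -1 0 -0.36 -0.7 0; -1 0 -0.67 -0.96 0; -1 0 -1.03 -1.14 0; -1 0 -1.42 -1.21 0; -1 0 -1.82 -1.18 0; -1 0 -2.19 -1.04 0; -1 0 -2.52 -0.82 0"

```text
time: 13.15
tool_pos: [418.9, 345.8, 165.6]
tcp_rot: [1.495, 1.569, -0.076]
contact_force: [3.4, -2.5, 1.5]
grip_width: 17.1
```

```bash
python3 -c "
from h import *
plan([449,312,165],-90)
p=snap('side','s6.png'); cv2.imwrite('pics/c6.png',cv2.resize(p['pixels'][240:400,260:420,::-1],(480,480)))
for th in ('bead0','stick'): print([np.round(r['point'],0).tolist() for r in place_of(p,th)])"
```

```text
t 13.15 pos [418.9 345.8 165.6] phi -90.0 F [ 3.4 -2.5  1.5] w 17.1 | rows xyz [0.021 1.003 1.127] turn 0.003 j6 2.12
[[608.0, 454.0, 2.0], [397.0, 329.0, 26.0], [423.0, 321.0, 18.0], [409.0, 360.0, 27.0]]
[[436.0, 341.0, 19.0]]
```

View pics/c6.png

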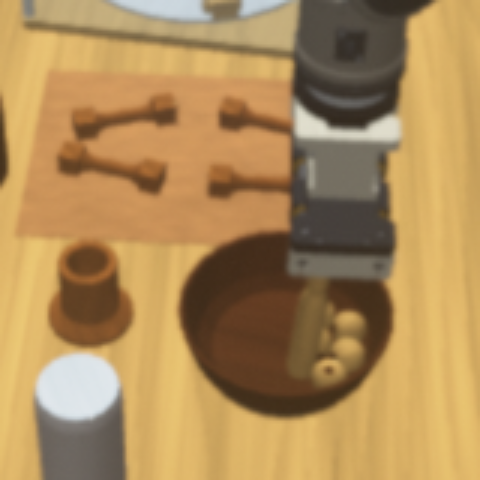

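>>> send_rows --series "-1 0 0 0.3 0; -1 0 -0.02 0.54 0; -1 0 -0.14 0.83 0; -1 0 -0.18 1.14 0; -1 0 -0.14 1.45 0; -1 0 -0.02 1.74 0; -1 0 0.17 1.99 0; -1 0 0.42 2.18 0"

```text
time: 14.3
tool_pos: [432.1, 280.5, 165.2]
tcp_rot: [1.526, 1.571, -0.045]
contact_force: [-0.2, 0.9, 0.0]
grip_width: 17.6
```

```bash
python3 -c "
from h import *
plan([449,312,165],-90)
p=snap('side','s7.png'); cv2.imwrite('pics/c7.png',cv2.resize(p['pixels'][240:400,260:420,::-1],(480,480)))
for th in ('bead0','stick'): print([np.round(r['point'],0).tolist() for r in place_of(p,th)])"
```

```text
t 14.3 pos [432.1 280.5 165.2] phi -90.0 F [-0.2  0.9  0. ] w 17.6 | rows xyz [ 0.007  0.563 -1.052] turn -0.004 j6 2.0
[[400.0, 323.0, 23.0], [404.0, 290.0, 24.0], [470.0, 291.0, 19.0], [418.0, 354.0, 20.0], [458.0, 260.0, 24.0], [472.0, 117.0, 17.0]]
[[448.0, 276.0, 18.0]]
```

View pics/c7.png

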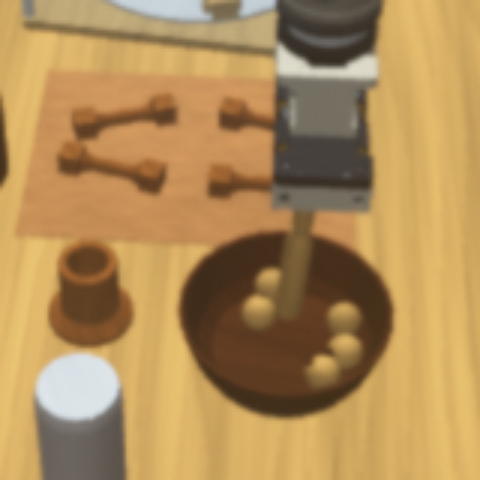

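>>> send_rows --series "-1 0 -0.4 0 0; -1 0 -0.78 0.04 0; -1 0 -0.98 -0.1 0; -1 0 -1.13 -0.27 0"

```text
time: 14.95
tool_pos: [397.2, 289.6, 165.5]
tcp_rot: [1.836, 1.57, 0.266]
contact_force: [-0.0, -0.6, -0.1]
grip_width: 17.5
```

```bash
cat > lk.py <<'E'
from h import *
import sys
plan([449,312,165],-90)
p=capture('side'); cv2.imwrite(f'pics/k{sys.argv[1]}.png',cv2.resize(p['pixels'][300:390,310:400,::-1],(450,450),interpolation=cv2.INTER_CUBIC))
for th in ('bead0','stick'): print([(np.round(r['point'],0).tolist(),proj(p,r['point']).round().tolist()) for r in place_of(p,th) if abs(r['point'][1]-313)<90])
E
python3 lk.py 1
```

```text
t 14.95 pos [397.2 289.6 165.5] phi -90.0 F [-0.  -0.6 -0.1] w 17.5 | rows xyz [ 0.017  1.727 -0.747] turn 0.005 j6 2.04
[([420.0, 357.0, 21.0], [366.0, 367.0]), ([478.0, 292.0, 22.0], [343.0, 346.0]), ([400.0, 337.0, 24.0], [374.0, 360.0]), ([397.0, 302.0, 26.0], [375.0, 349.0])]
[([416.0, 285.0, 17.0], [367.0, 346.0])]
```

View pics/k1.png

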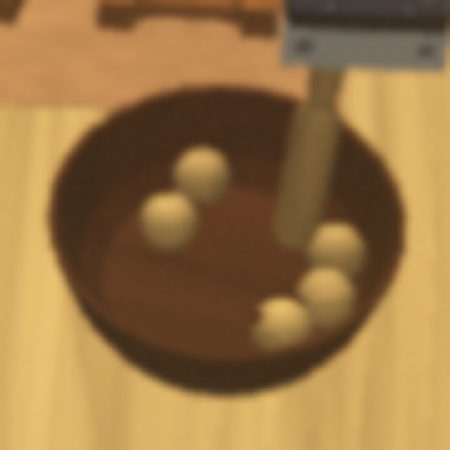

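>>> send_rows --series "-1 0 -0.15 -0.37 0; -1 0 -0.2 -0.77 0; -1 0 -0.15 -1.17 0; -1 0 0 -1.54 0"

```text
time: 15.6
tool_pos: [397.8, 336.1, 165.2]
tcp_rot: [-0.007, 1.57, -1.577]
contact_force: [1.0, -5.9, 2.4]
grip_width: 17.3
```

```bash
python3 lk.py 2
```

```text
t 15.6 pos [397.8 336.1 165.2] phi -90.0 F [ 1.  -5.9  2.4] w 17.3 | rows xyz [0.006 1.707 0.803] turn 0.007 j6 2.13
[([420.0, 359.0, 24.0], [366.0, 367.0]), ([398.0, 335.0, 29.0], [375.0, 358.0]), ([463.0, 260.0, 24.0], [350.0, 336.0]), ([479.0, 289.0, 21.0], [343.0, 345.0]), ([452.0, 313.0, -6.0], [353.0, 359.0]), ([448.0, 369.0, 23.0], [355.0, 370.0])]
[([424.0, 328.0, 17.0], [364.0, 359.0])]
```

View pics/k2.png

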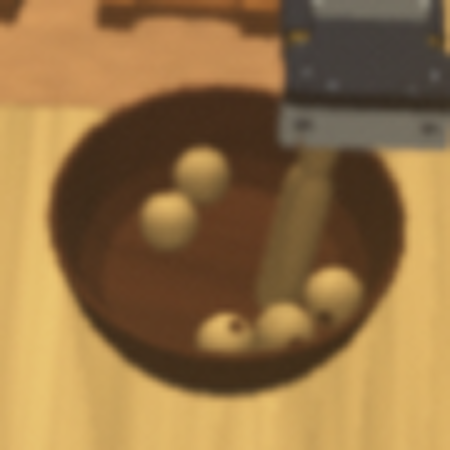

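>>> send_rows --series "-1 0 0.5 0.2 0; -1 0 1 0.2 0; -1 0 1.5 0.2 0; -1 0 2 0.2 0; -1 0 2.5 0.2 0; -1 0 3 0.2 0; -1 0 3.5 0.2 0; -1 0 4 0.2 0"

```text
time: 16.75
tool_pos: [517.9, 329.3, 165.8]
tcp_rot: [-1.569, 1.57, -3.14]
contact_force: [-2.9, -0.7, 4.1]
grip_width: 17.1
```

```bash
python3 lk.py 3
```

```text
t 16.75 pos [517.9 329.3 165.8] phi -90.0 F [-2.9 -0.7  4.1] w 17.1 | rows xyz [ 0.031 -2.298  0.577] turn 0.002 j6 2.01
[([424.0, 348.0, 23.0], [364.0, 364.0]), ([462.0, 258.0, 25.0], [350.0, 335.0]), ([477.0, 293.0, 18.0], [344.0, 347.0]), ([436.0, 302.0, 24.0], [359.0, 349.0])]
[([513.0, 325.0, 18.0], [329.0, 356.0])]
```

View pics/k3.png

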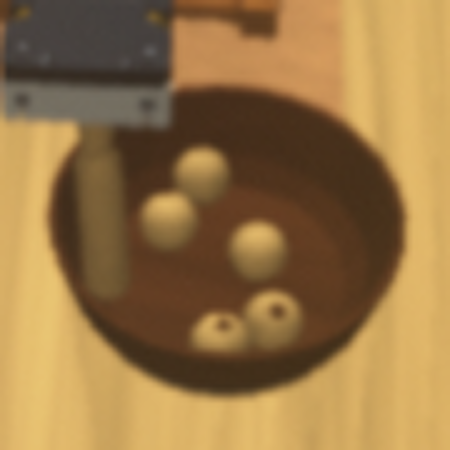

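>>> send_rows --series "-1 0 -0.5 0.4 0; -1 0 -0.57 0.8 0; -1 0 -0.7 1.17 0; -1 0 -0.93 1.5 0; -1 0 -1.27 1.73 0"

```text
time: 17.52
tool_pos: [479.2, 276.6, 165.2]
tcp_rot: [1.701, 1.571, 0.13]
contact_force: [-0.5, -0.1, -0.3]
grip_width: 17.5
```

```bash
python3 lk.py 4
```

```text
t 17.52 pos [479.2 276.6 165.2] phi -90.0 F [-0.5 -0.1 -0.3] w 17.5 | rows xyz [ 0.005 -1.008 -1.178] turn -0.008 j6 1.96
[([425.0, 264.0, 26.0], [364.0, 338.0]), ([435.0, 306.0, 27.0], [360.0, 350.0]), ([426.0, 350.0, 21.0], [363.0, 365.0]), ([445.0, 286.0, 20.0], [356.0, 345.0])]
[([471.0, 274.0, 19.0], [346.0, 341.0])]
```

View pics/k4.png

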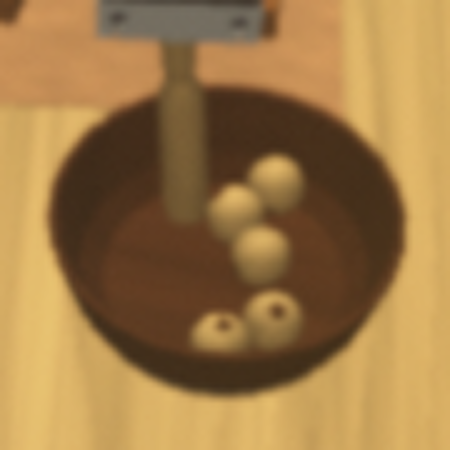

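>>> send_rows --series "-1 0 0.87 -0.77 0; -1 0 0.93 -1.5 0; -1 0 0.7 -2.17 0; -1 0 0.2 -2.63 0; -1 0 -0.3 -2.83 0; -1 0 -0.73 -2.83 0; -1 0 -1.13 -2.77 0; -1 0 -1.47 -2.63 0"

```text
time: 18.68
tool_pos: [434.6, 355.8, 165.4]
tcp_rot: [1.544, 1.571, -0.027]
contact_force: [0.3, 0.2, -1.1]
grip_width: 17.5
```

```bash
python3 lk.py 5
```

```text
t 18.68 pos [434.6 355.8 165.4] phi -90.0 F [ 0.3  0.2 -1.1] w 17.5 | rows xyz [0.013 0.479 1.459] turn -0.002 j6 2.12
[([395.0, 314.0, 23.0], [375.0, 354.0]), ([404.0, 341.0, 22.0], [372.0, 362.0]), ([434.0, 294.0, 19.0], [360.0, 348.0]), ([408.0, 284.0, 24.0], [370.0, 344.0])]
[([425.0, 351.0, 15.0], [364.0, 366.0])]
```

View pics/k5.png

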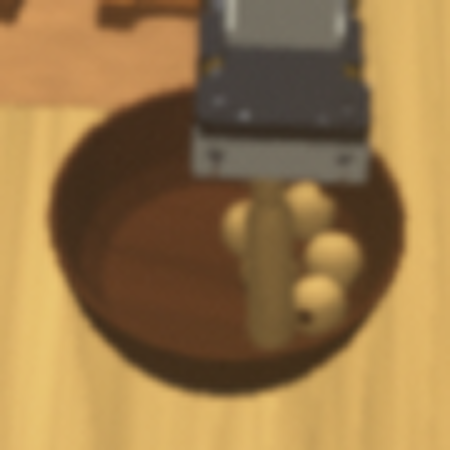

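>>> send_rows --series "-1 0 -0.27 0.2 0; -1 0 -0.5 0.5 0; -1 0 -0.7 0.87 0; -1 0 -0.75 1.27 0"

```text
time: 19.32
tool_pos: [413.4, 317.6, 165.7]
tcp_rot: [1.857, 1.568, 0.286]
contact_force: [2.7, -0.1, -0.0]
grip_width: 17.7
```

```bash
python3 lk.py 6
```

```text
t 19.32 pos [413.4 317.6 165.7] phi -90.0 F [ 2.7 -0.1 -0. ] w 17.7 | rows xyz [0.025 1.187 0.185] turn 0.002 j6 2.08
[([388.0, 306.0, 28.0], [378.0, 350.0]), ([426.0, 263.0, 23.0], [364.0, 338.0]), ([437.0, 296.0, 26.0], [359.0, 347.0]), ([449.0, 280.0, 21.0], [354.0, 343.0])]
[([417.0, 317.0, 18.0], [367.0, 355.0])]
```

View pics/k6.png

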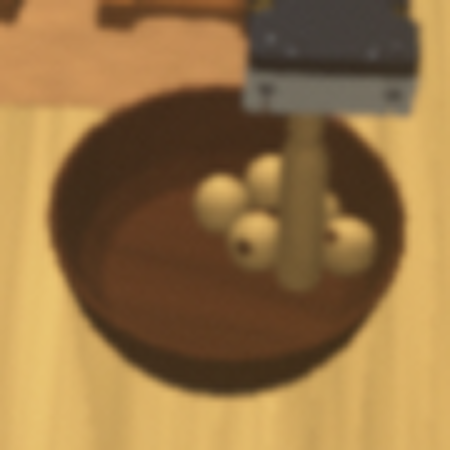

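>>> send_rows --series "-1 0 -0.2 0.5 0; -1 0 -0.1 0.9 0; -1 0 0.13 1.2 0; -1 0 0.43 1.43 0"

```text
time: 19.98
tool_pos: [426.0, 275.8, 165.4]
tcp_rot: [-2.699, 1.568, 2.012]
contact_force: [-1.9, 7.3, 4.1]
grip_width: 18.1
```

```bash
python3 lk.py 7
```

```text
t 19.98 pos [426.  275.8 165.4] phi -90.0 F [-1.9  7.3  4.1] w 18.1 | rows xyz [ 0.015  0.766 -1.206] turn -0.01 j6 1.99
[([414.0, 315.0, 22.0], [368.0, 354.0]), ([470.0, 290.0, 25.0], [346.0, 345.0]), ([419.0, 261.0, 30.0], [366.0, 336.0]), ([449.0, 260.0, 24.0], [355.0, 336.0]), ([486.0, 269.0, 20.0], [341.0, 339.0])]
[([449.0, 312.0, -4.0], [354.0, 359.0]), ([439.0, 278.0, 21.0], [358.0, 343.0])]
```

View pics/k7.png

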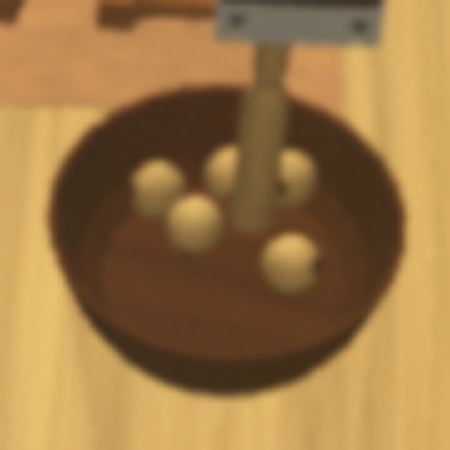

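>>> send_rows --series "-1 0 0.2 -0.07 0; -1 0 0.63 0 0; -1 0 1.03 -0.1 0; -1 0 1.37 -0.33 0"

```text
time: 20.62
tool_pos: [467.7, 284.4, 164.6]
tcp_rot: [-0.52, 1.568, -2.091]
contact_force: [-3.0, 0.7, -0.5]
grip_width: 17.8
```

```bash
python3 lk.py 8
```

```text
t 20.62 pos [467.7 284.4 164.6] phi -90.0 F [-3.   0.7 -0.5] w 17.8 | rows xyz [-0.013 -0.622 -0.921] turn -0.006 j6 1.98
[([421.0, 318.0, 20.0], [365.0, 355.0]), ([484.0, 304.0, 26.0], [341.0, 348.0]), ([421.0, 275.0, 23.0], [365.0, 341.0]), ([492.0, 274.0, 20.0], [338.0, 341.0])]
[([470.0, 283.0, 17.0], [346.0, 345.0])]
```

View pics/k8.png

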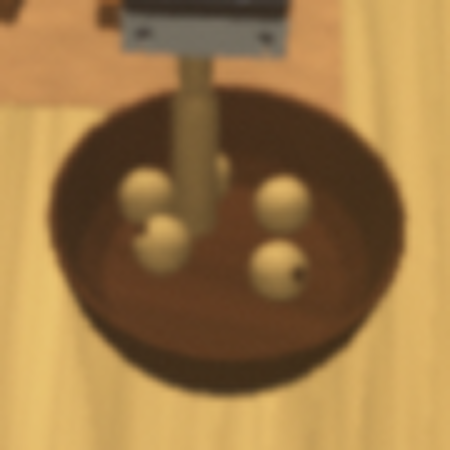

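>>> send_rows --series "-1 0 0.3 -0.05 0; -1 0 0.57 -0.2 0; -1 0 0.73 -0.6 0; -1 0 0.77 -0.97 0; -1 0 0.73 -1.33 0; -1 0 0.57 -1.67 0"

```text
time: 21.52
tool_pos: [483.7, 336.1, 165.0]
tcp_rot: [0.481, 1.571, -1.089]
contact_force: [1.0, 0.1, -0.7]
grip_width: 17.2
```

```bash
python3 lk.py 9
```

```text
t 21.52 pos [483.7 336.1 165. ] phi -90.0 F [ 1.   0.1 -0.7] w 17.2 | rows xyz [-0.    -1.158  0.803] turn 0.004 j6 2.05
[([503.0, 301.0, 21.0], [334.0, 348.0]), ([446.0, 265.0, 22.0], [356.0, 339.0]), ([423.0, 277.0, 24.0], [365.0, 342.0]), ([421.0, 322.0, 24.0], [365.0, 355.0]), ([504.0, 339.0, 28.0], [333.0, 358.0])]
[([478.0, 334.0, 21.0], [343.0, 359.0])]
```

View pics/k9.png

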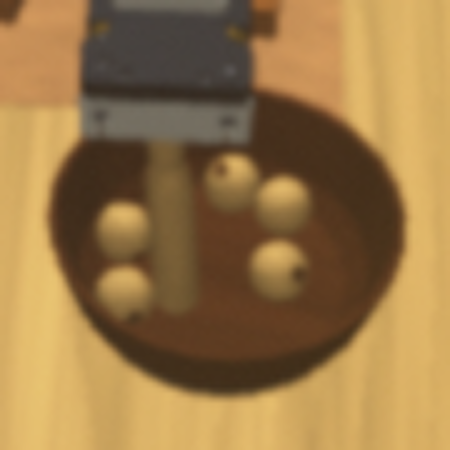

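>>> send_rows --series "-1 0 -0.8 -0.66 0; -1 0 -1.83 -0.37 0; -1 0 -2.36 0.56 0; -1 0 -2.07 1.59 0; -1 0 -1.14 2.12 0; -1 0 -0.11 1.83 0; -1 0 0.42 0.9 0; -1 0 0.13 -0.13 0"

```text
time: 22.68
tool_pos: [489.9, 339.1, 165.2]
tcp_rot: [1.756, 1.569, 0.183]
contact_force: [0.1, -0.4, -0.8]
grip_width: 17.4
```

```bash
python3 lk.py 10
```

```text
t 22.68 pos [489.9 339.1 165.2] phi -90.2 F [ 0.1 -0.4 -0.8] w 17.4 | rows xyz [ 0.003 -1.362  0.908] turn -0.031 j6 2.05
[([493.0, 335.0, 17.0], [337.0, 360.0]), ([444.0, 367.0, 27.0], [356.0, 368.0]), ([494.0, 296.0, 25.0], [337.0, 346.0]), ([470.0, 366.0, 21.0], [346.0, 369.0])]
[([456.0, 336.0, 23.0], [351.0, 359.0])]
```

View pics/k10.png

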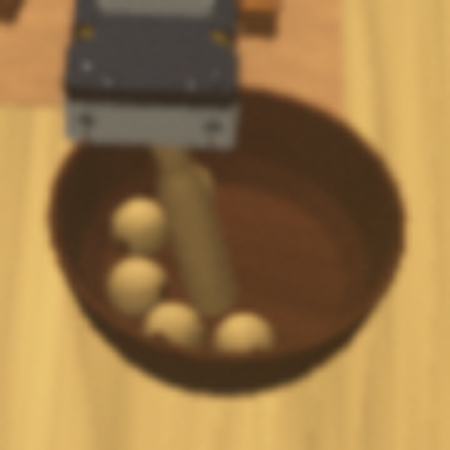

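>>> send_rows --series "-1 0 0.22 1 0; -1 0 -0.31 1.93 0; -1 0 -1.34 2.22 0; -1 0 -2.27 1.69 0; -1 0 -2.56 0.66 0; -1 0 -2.03 -0.27 0; -1 0 -1 -0.56 0; -1 0 -0.07 -0.03 0"

```text
time: 23.82
tool_pos: [486.4, 340.5, 165.2]
tcp_rot: [2.355, 1.57, 0.786]
contact_force: [-1.0, -0.1, 0.0]
grip_width: 17.7
```

```bash
python3 lk.py 11
```

```text
t 23.82 pos [486.4 340.5 165.2] phi -89.9 F [-1.  -0.1  0. ] w 17.7 | rows xyz [ 0.007 -1.248  0.948] turn 0.022 j6 2.05
[([514.0, 320.0, 34.0], [329.0, 350.0]), ([488.0, 318.0, 48.0], [339.0, 347.0]), ([488.0, 273.0, 23.0], [340.0, 340.0]), ([462.0, 253.0, 24.0], [350.0, 334.0])]
[([466.0, 337.0, 18.0], [348.0, 360.0])]
```

View pics/k11.png

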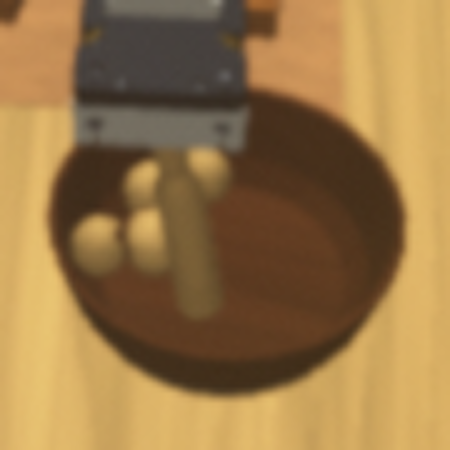

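>>> send_rows --series "-1 0 -0.8 -0.56 0; -1 0 -1.83 -0.27 0; -1 0 -2.36 0.66 0; -1 0 -2.07 1.69 0; -1 0 -1.14 2.22 0; -1 0 -0.11 1.93 0; -1 0 0.42 1 0; -1 0 0.13 -0.03 0"

```text
time: 24.98
tool_pos: [490.6, 340.9, 165.2]
tcp_rot: [1.652, 1.57, 0.079]
contact_force: [-1.2, 0.7, -0.5]
grip_width: 17.5
```

```bash
python3 lk.py 12
```

```text
t 24.98 pos [490.6 340.9 165.2] phi -90.1 F [-1.2  0.7 -0.5] w 17.5 | rows xyz [ 0.007 -1.383  0.967] turn -0.027 j6 2.05
[([422.0, 325.0, 20.0], [365.0, 357.0]), ([491.0, 349.0, 25.0], [338.0, 362.0]), ([462.0, 287.0, 25.0], [350.0, 344.0]), ([497.0, 315.0, 24.0], [336.0, 352.0]), ([491.0, 281.0, 24.0], [338.0, 342.0])]
[([464.0, 336.0, 20.0], [348.0, 360.0])]
```

View pics/k12.png

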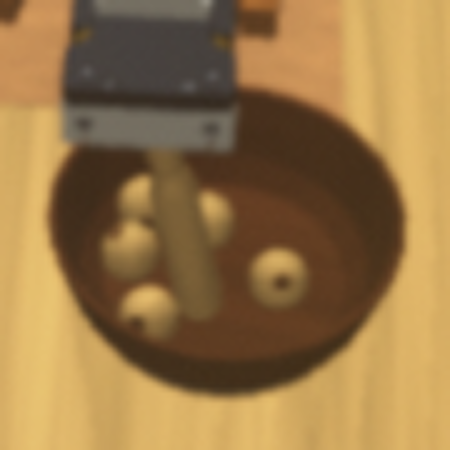

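>>> send_rows --series "-1 0 0.4 1 0; -1 0 -0.1 1.93 0; -1 0 -1.14 2.22 0; -1 0 -2.07 1.69 0; -1 0 -2.36 0.66 0; -1 0 -1.83 -0.27 0; -1 0 -0.8 -0.56 0; -1 0 0 -0.03 0"

```text
time: 26.12
tool_pos: [490.1, 342.2, 165.4]
tcp_rot: [1.79, 1.57, 0.221]
contact_force: [-0.1, 0.2, -0.2]
grip_width: 17.2
```

```bash
python3 lk.py 13
```

```text
t 26.12 pos [490.1 342.2 165.4] phi -89.9 F [-0.1  0.2 -0.2] w 17.2 | rows xyz [ 0.011 -1.372  1.005] turn 0.022 j6 2.05
[([497.0, 282.0, 21.0], [336.0, 343.0]), ([432.0, 301.0, 25.0], [361.0, 349.0]), ([503.0, 317.0, 22.0], [333.0, 353.0]), ([492.0, 350.0, 29.0], [337.0, 361.0])]
[([463.0, 340.0, 22.0], [349.0, 360.0])]
```

View pics/k13.png

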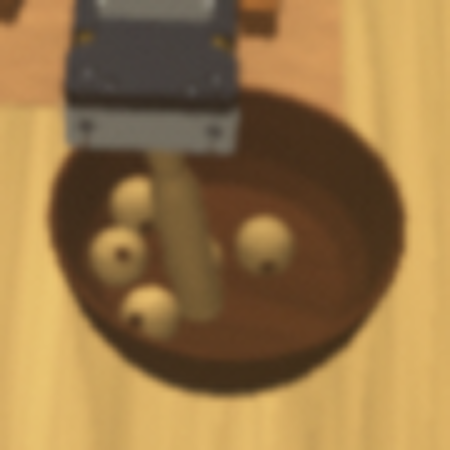

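>>> send_rows --series "-1 0 -0.5 0 0; -1 0 -1 0 0; -1 0 -1.5 0 0; -1 0 -2 0 0; -1 0 -2.5 0 0; -1 0 -3 0 0; -1 0 -3.2 0 0"

```text
time: 27.15
tool_pos: [393.4, 341.7, 165.8]
tcp_rot: [1.458, 1.569, -0.113]
contact_force: [3.1, -2.5, 4.3]
grip_width: 17.4
```

```bash
python3 lk.py 14
```

```text
t 27.15 pos [393.4 341.7 165.8] phi -90.0 F [ 3.1 -2.5  4.3] w 17.4 | rows xyz [0.03  1.854 0.992] turn 0.006 j6 2.14
[([503.0, 317.0, 21.0], [334.0, 353.0]), ([474.0, 304.0, 20.0], [345.0, 350.0]), ([432.0, 303.0, 23.0], [361.0, 349.0]), ([491.0, 349.0, 26.0], [337.0, 362.0]), ([496.0, 283.0, 24.0], [337.0, 342.0])]
[([391.0, 339.0, 19.0], [377.0, 362.0])]
```

View pics/k14.png

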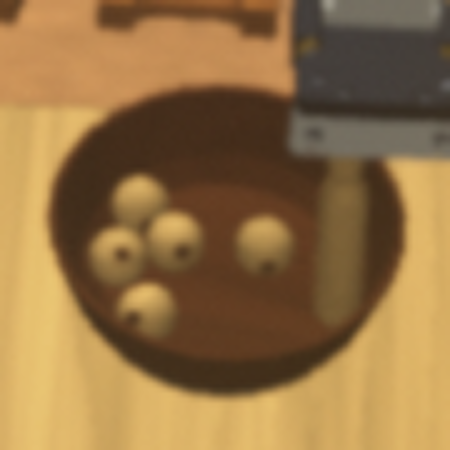

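>>> send_rows --series "-1 0 0.8 -0.33 0; -1 0 1.63 -0.67 0; -1 0 2.43 -0.67 0; -1 0 2.83 -0.5 0; -1 0 3.17 -0.23 0; -1 0 3.43 0.1 0; -1 0 3.57 0.5 0; -1 0 3.63 0.9 0"

```text
time: 28.3
tool_pos: [501.9, 314.1, 165.1]
tcp_rot: [-1.646, 1.569, 3.066]
contact_force: [-2.5, 2.2, 0.5]
grip_width: 17.0
```

```bash
python3 lk.py 15
```

```text
t 28.3 pos [501.9 314.1 165.1] phi -90.0 F [-2.5  2.2  0.5] w 17.0 | rows xyz [ 0.007 -1.762  0.071] turn -0.002 j6 2.0
[([464.0, 266.0, 24.0], [349.0, 338.0]), ([431.0, 300.0, 22.0], [362.0, 349.0]), ([511.0, 294.0, 34.0], [331.0, 343.0]), ([468.0, 299.0, 20.0], [347.0, 348.0])]
[([488.0, 312.0, 22.0], [339.0, 352.0])]
```

View pics/k15.png

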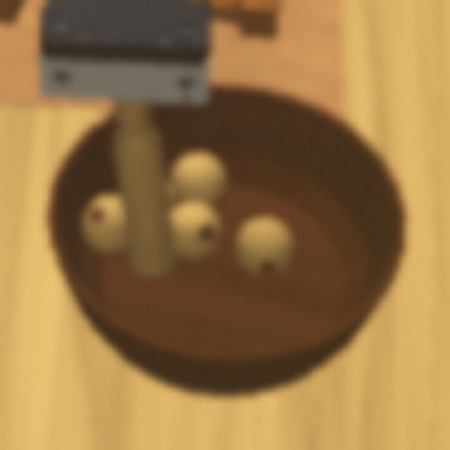

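>>> send_rows --series "-1 0 0.15 0.5 0; -1 0 -0.07 0.97 0; -1 0 -0.47 1.3 0; -1 0 -0.83 1.43 0; -1 0 -1.23 1.5 0"

```text
time: 29.08
tool_pos: [468.0, 271.4, 166.9]
tcp_rot: [2.181, 1.562, 0.609]
contact_force: [0.4, 6.7, 2.7]
grip_width: 18.3
```

```bash
python3 lk.py 16
```

```text
t 29.07 pos [468.  271.4 166.9] phi -90.0 F [0.4 6.7 2.7] w 18.3 | rows xyz [ 0.064 -0.633 -1.352] turn -0.01 j6 1.95
[([410.0, 320.0, 23.0], [370.0, 355.0]), ([476.0, 256.0, 31.0], [344.0, 333.0]), ([407.0, 283.0, 19.0], [371.0, 345.0]), ([446.0, 258.0, 25.0], [356.0, 336.0]), ([481.0, 304.0, 24.0], [342.0, 349.0])]
[([463.0, 274.0, 22.0], [349.0, 341.0])]
```

View pics/k16.png

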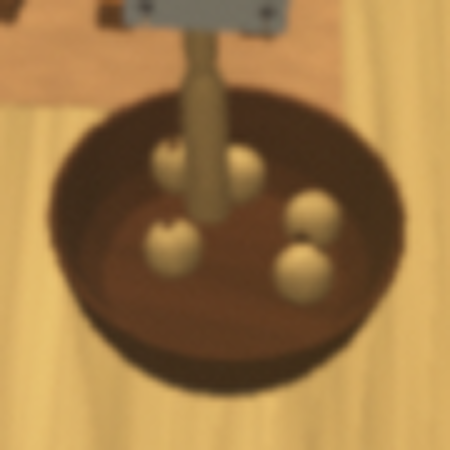

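>>> send_rows --series "-1 -0.2 -0.2 -0.8 0; -1 -0.8 -0.2 -0.8 0; -1 -1.6 -0.2 -0.8 0; -1 -2.4 -0.2 -0.8 0; -1 -3 -0.2 -0.8 0; -1 -3 -0.2 -0.8 0; -1 -3 -0.2 -0.8 0"

```text
time: 30.1
tool_pos: [459.7, 293.4, 254.4]
tcp_rot: [-0.323, 1.57, -1.894]
contact_force: [0.2, -0.3, -0.9]
grip_width: 17.2
```

```bash
python3 -c "
from h import *
plan([619,280,256],-90)
p=capture('side'); q=capture('top')
for n in (p,q):
  for th in('bead0','stick','stand'): print(th,[(np.round(r['point'],0).tolist(),round(r['score'],2)) for r in place_of(n,th)])
cv2.imwrite('pics/l1.png',cv2.resize(p['pixels'][240:400,260:420,::-1],(480,480)))
"
```

```text
t 30.1 pos [459.7 293.4 254.4] phi -90.0 F [ 0.2 -0.3 -0.9] w 17.2 | rows xyz [-0.055  5.309  0.446] turn -0.001 j6 2.0
bead0 [([478.0, 312.0, 25.0], 0.65), ([401.0, 290.0, 21.0], 0.65), ([426.0, 280.0, 22.0], 0.56), ([411.0, 318.0, 25.0], 0.4), ([486.0, -327.0, 53.0], 0.2)]
stick [([450.0, 291.0, 110.0], 0.9), ([777.0, 109.0, 3.0], 0.65)]
stand [([622.0, 284.0, 1.0], 0.63)]
bead0 [([430.0, 279.0, 27.0], 0.59), ([407.0, 323.0, 25.0], 0.53), ([477.0, 313.0, 20.0], 0.5), ([402.0, 292.0, 24.0], 0.46)]
stick [([446.0, 293.0, 108.0], 0.52), ([453.0, 316.0, -2.0], 0.18)]
stand [([624.0, 278.0, 1.0], 0.74), ([610.0, 456.0, 0.0], 0.25)]
```

View pics/l1.png

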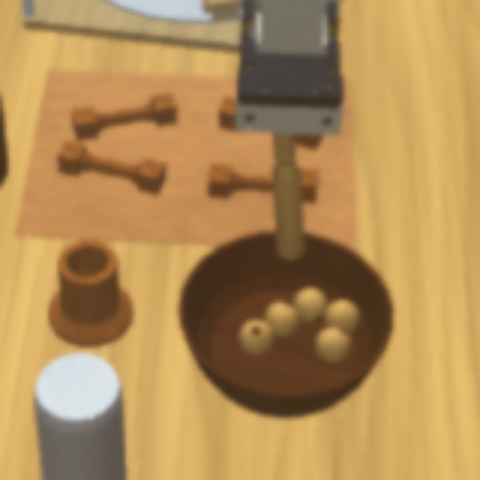

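>>> send_rows --series "-1 0 1 0.05 0; -1 0 2 0.1 0; -1 0 3 0.2 0; -1 0 4 0.25 0; -1 0 5 0.3 0; -1 0 5.8 0.37 0; -1 0 5.8 0.37 0; -1 0 5.8 0.37 0"

```text
time: 31.5
tool_pos: [633.0, 282.9, 254.9]
tcp_rot: [-1.379, 1.57, -2.95]
contact_force: [-0.1, 0.2, -0.5]
grip_width: 17.5
```

```bash
python3 -c "
from h import *
plan([634,282,256],-90)
p=capture('side'); q=capture('top')
for n in (p,q):
  for th in('stick','stand'): print(th,[(np.round(r['point'],0).tolist(),round(r['score'],2)) for r in place_of(n,th)])
im=np.hstack([cv2.resize(p['pixels'][270:370,240:340],(400,400)),cv2.resize(q['pixels'][190:270,140:220],(400,400))]); cv2.imwrite('pics/l2.png',im[:,:,::-1])
"
```

```text
t 31.5 pos [633.  282.9 254.9] phi -90.0 F [-0.1  0.2 -0.5] w 17.5 | rows xyz [-0.037  0.034  0.031] turn 0.003 j6 1.88
stick [([625.0, 282.0, 110.0], 0.58), ([622.0, 108.0, 12.0], 0.38)]
stand [([624.0, 283.0, -3.0], 0.88), ([621.0, 109.0, 10.0], 0.68), ([408.0, 321.0, 25.0], 0.28)]
stick [([554.0, -260.0, -0.0], 0.69), ([621.0, 284.0, 109.0], 0.65), ([773.0, 106.0, 5.0], 0.61)]
stand [([627.0, 277.0, -1.0], 0.93)]
```

View pics/l2.png

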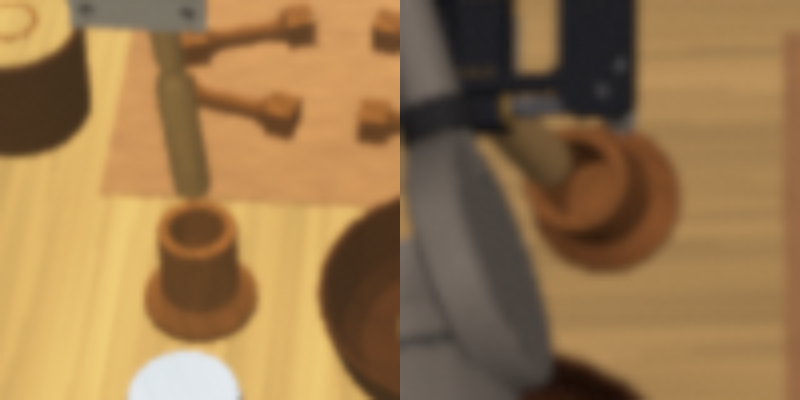

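```bash
python3 -c "
from h import *
p=capture('side'); q=capture('top')
print('rim',onz(p,289.7-.3,327-.3,70),onz(q,178-.3,225.6-.3,70))
print('foot',onz(p,288,316-.3,109),onz(q,171-.3,223-.3,109))
print('foot base stand', onz(p,240+201/4-.4,270+298/4-.4,12))
for X in ([623,281,109],[623,281,70],[623,281,12]): print(proj(p,X),proj(q,X))
"
```

```text
rim [619.08859863 277.6274891   70.        ] [622.20928064 272.40737651  70.        ]
foot [621.20388948 276.03828997 109.        ] [622.30265087 280.08465977 109.        ]
foot base stand [619.36602313 286.35350976  12.        ]
[287.07239941 317.08877006] [170.31854879 222.4197001 ]
[287.7462232  327.59614902] [174.19618366 225.09042535]
[288.70745344 342.485829  ] [179.60488295 228.81313091]
```

```bash
python3 -c "
from h import *
q=capture('top')
for r in cut_out(q,'stand')[:1]:
  ys,xs=np.nonzero(r['pixels']); 
  print(xs.max(),ys.max(),ys[xs==xs.max()].mean(),xs[ys==ys.max()].mean())
  print(onz(q,xs.max()+.5,ys[xs==xs.max()].mean(),6)+[0,38,0], onz(q,xs[ys==ys.max()].mean(),ys.max()+.5,6)+[38,0,0])
q=capture('side')
for r in cut_out(q,'stand')[:1]:
  ys,xs=np.nonzero(r['pixels']); print(xs.min(),xs.max(),ys.max())
  print((onz(q,xs.min()-.5,342,10)+onz(q,xs.max()+.5,342,10))/2, onz(q,xs[ys==ys.max()].mean(),ys.max()+.5,2)-[0,38,0])
"
```

```text
194 244 229.0 181.0
[622.29985866 282.39845486   6.        ] [622.07392425 278.78333098   6.        ]
276 305 355
[618.72760985 277.3284653   10.        ] [617.38834962 278.51762939   2.        ]
```

>>> send_rows --series "-1 0.3 -0.05 0 0; -1 0.7 -0.05 0 0; -1 1.1 -0.05 0 0; -1 1.4 -0.05 0 0; -1 1.7 -0.05 0 0; -1 1.7 -0.05 0 0"

```text
time: 32.85
tool_pos: [631.9, 282.6, 203.2]
tcp_rot: [-1.192, 1.569, -2.763]
contact_force: [0.4, -0.0, -0.8]
grip_width: 17.3
```

```bash
python3 -c "
from h import *
plan([634,282,256],-90)
p=capture('side'); q=capture('top')
im=np.hstack([cv2.resize(p['pixels'][270:370,240:340],(400,400)),cv2.resize(q['pixels'][190:270,140:220],(400,400))]); cv2.imwrite('pics/l3.png',im[:,:,::-1])
"
```

```text
t 32.85 pos [631.9 282.6 203.2] phi -90.0 F [ 0.4 -0.  -0.8] w 17.3 | rows xyz [-1.762  0.068  0.022] turn -0.0 j6 1.88
```

View pics/l3.png

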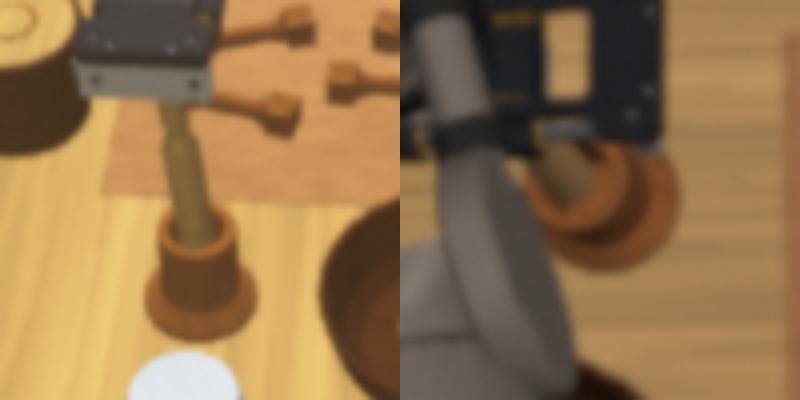

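>>> send_rows --series "-1 0.4 -0.05 0 0; -1 0.8 -0.1 0 0; -1 1.1 -0.2 0 0; -1 1.35 -0.3 0 0; -1 1.45 -0.3 0 0; -1 1.45 -0.3 0 0"

```text
time: 33.7
tool_pos: [623.4, 282.5, 160.6]
tcp_rot: [0.66, 1.57, -0.911]
contact_force: [2.1, -2.1, -1.1]
grip_width: 17.6
```

```bash
python3 -c "
from h import *
plan([623,282,156],-90)
p=capture('side'); q=capture('top')
for n in (p,q):
  for th in('stick','stand'): print(th,[(np.round(r['point'],0).tolist(),round(r['score'],2)) for r in place_of(n,th)])
im=np.hstack([cv2.resize(p['pixels'][270:370,240:340],(400,400)),cv2.resize(q['pixels'][190:270,140:220],(400,400))]); cv2.imwrite('pics/l4.png',im[:,:,::-1])
"
```

```text
t 33.7 pos [623.4 282.5 160.6] phi -90.0 F [ 2.1 -2.1 -1.1] w 17.6 | rows xyz [ 0.152 -0.014  0.017] turn -0.002 j6 1.88
stick [([607.0, 461.0, 1.0], 0.71)]
stand [([624.0, 284.0, -2.0], 0.89)]
stick [([614.0, 284.0, 14.0], 0.54)]
stand [([624.0, 278.0, 5.0], 0.56)]
```

View pics/l4.png

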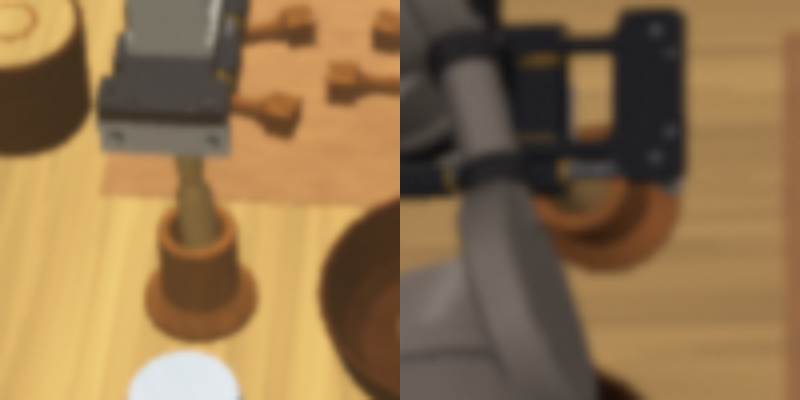

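>>> send_rows --series "-1 0.12 -0.05 0.06 0; -1 0.12 -0.05 0.06 0; -0.5 0.12 -0.05 0.06 0; 0 0.12 -0.05 0.06 0; 1 0.12 -0.05 0.06 0; 1 0.12 -0.05 0.06 0; 1 0.12 -0.05 0.06 0; 1 0.12 -0.05 0.06 0"

```text
time: 35.0
tool_pos: [621.7, 281.0, 157.1]
tcp_rot: [-0.781, 1.571, -2.352]
contact_force: [-0.2, -0.1, -0.0]
grip_width: 68.6
```

>>> send_rows --series "1 0 0 0 0; 1 -0.5 0 0 0; 1 -1 0 0 0; 1 -2 0 0 0; 1 -3 0 0 0; 0 -3.4 0 0 0"

```text
time: 35.75
tool_pos: [622.5, 281.3, 262.6]
tcp_rot: [1.87, 1.566, 0.299]
contact_force: [0.5, -0.0, -0.0]
grip_width: 85.5
```

```bash
python3 -c "
from h import *
plan([623,282,156],-90)
p=snap('side','s20.png'); q=snap('top','t20.png')
for n in (p,q):
  for th in('stick','stand','spindle0','window','carousel','pocket0'): print(th,[(np.round(r['point'],0).tolist(),round(r['score'],2)) for r in place_of(n,th)])
"
```

```text
t 35.75 pos [622.5 281.3 262.6] phi -90.0 F [ 0.5 -0.  -0. ] w 85.5 | rows xyz [ 3.553e+00  1.000e-03 -1.900e-02] turn 0.001 j6 1.88
stick [([616.0, 282.0, 10.0], 0.53)]
stand [([624.0, 282.0, 1.0], 0.56), ([429.0, 280.0, 25.0], 0.25)]
spindle0 [([620.0, 107.0, 10.0], 0.65), ([619.0, 32.0, 11.0], 0.61), ([466.0, 31.0, 15.0], 0.49), ([499.0, 76.0, 10.0], 0.49), ([469.0, -240.0, 57.0], 0.21)]
window [([462.0, -254.0, 51.0], 0.89)]
carousel [([552.0, -265.0, -0.0], 0.6)]
pocket0 [([534.0, -167.0, 56.0], 0.86), ([468.0, -237.0, 55.0], 0.62), ([489.0, -328.0, 52.0], 0.57), ([624.0, 281.0, 0.0], 0.21), ([478.0, 315.0, 25.0], 0.18)]
stick [([615.0, 283.0, 9.0], 0.71)]
stand [([624.0, 279.0, 3.0], 0.88), ([554.0, -260.0, -3.0], 0.52)]
spindle0 [([470.0, 33.0, 10.0], 0.77), ([498.0, 77.0, 13.0], 0.65), ([617.0, 28.0, 10.0], 0.63), ([623.0, 106.0, 9.0], 0.59)]
window [([464.0, -251.0, 51.0], 0.78), ([477.0, -574.0, 0.0], 0.16)]
carousel [([557.0, -261.0, -1.0], 0.95)]
pocket0 [([490.0, -330.0, 54.0], 0.62), ([465.0, -239.0, 52.0], 0.6)]
```

View pics/s20.png

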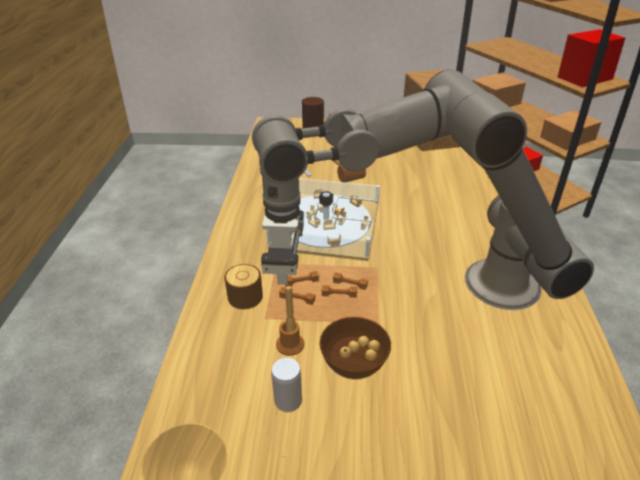

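View pics/t20.png

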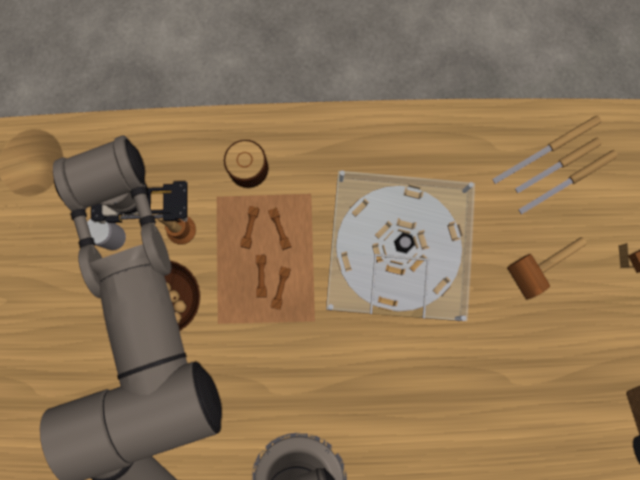

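```bash
cat > car.py <<'E'
from h import *
import sys
cx,cy,yaw=[float(a) for a in sys.argv[1:4]]
th=np.radians(yaw); Rz=np.array([[np.cos(th),-np.sin(th)],[np.sin(th),np.cos(th)]])
def W(x,y,z): a=Rz@[x,y]; return [cx+a[0],cy+a[1],z]
out=[]
for n in('top','side'):
    p=capture(n); c=crop(p,[cx,cy,40],n,w=84 if n=='top' else 66,s=6)
    for sx in(-1,1):
        for sy in(-1,1): mark(c,p,W(166*sx,166*sy,82),(0,255,255)); mark(c,p,W(166*sx,166*sy,0),(0,128,255))
    for y in(-62,62):
        mark(c,p,W(-166,y,82),(255,0,255)); mark(c,p,W(-30,y,82),(255,0,255))
    mark(c,p,W(0,0,127),(0,0,255))
    for k in range(6):
        a=np.radians(180+60*k)
        for r in (97-56,97,97+56):
            mark(c,p,W(r*np.cos(a),r*np.sin(a),53 if r==97 else 60),(0,255,0) if k==0 else (255,255,0))
    cv2.imwrite(f'pics/car_{n}.png',cv2.resize(c[0],(600,600)))
E
python3 car.py 555 -262 -6.3
```

```text
top origin 316 164 scale 6
side origin 260 151 scale 6
```

View pics/car_top.png

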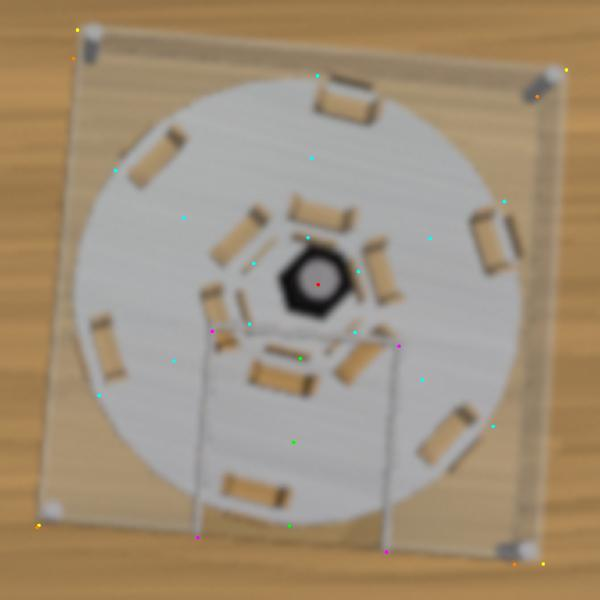

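View pics/car_side.png

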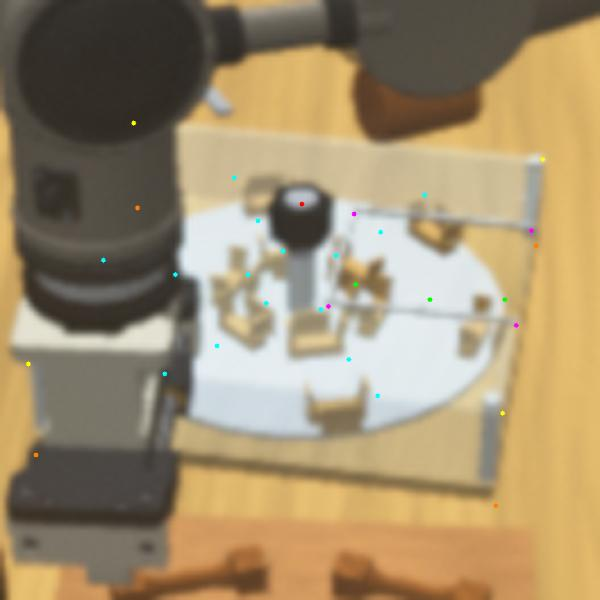

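```bash
python3 -c "
from h import *
plan([557,-262,260],-75)
q=capture('top')
print([np.round(onz(q,*c,60),0) for c in [(316+283*.28,164+378*.28),(316+256*.28,164+492*.28)]])
for r in cut_out(q,'rotor')[:2]:
  ys,xs=np.nonzero(r['pixels']); print(r['score'],xs.min(),xs.max(),ys.min(),ys.max())
c=crop(q,[556,-262,110],'k',w=20,s=20); cv2.imwrite('pics/knob.png',cv2.resize(c[0],(500,500)))
"
```

```text
t 36.55 pos [621.7 281.  259. ] phi -90.0 F [-0.1 -0.4 -0.1] w 46.1 | rows xyz [-0.03  -2.157 18.1  ] turn -3.0 j6 1.88
[array([ 500., -246.,   60.]), array([ 425., -225.,   60.])]
0.93 373 425 232 310
k origin 384 224 scale 20
```

View pics/knob.png

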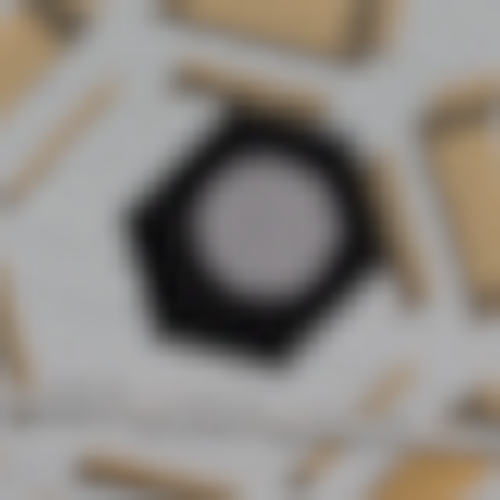

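>>> send_rows --series "1 0 -0.2 2 0; 1 0 -0.5 4 0; 1 0 -0.7 6 -0.5; 1 0 -0.9 8 -1; 1 0 -1.1 10 -1.5; 1 0 -1.4 12 -2; 1 0 -1.7 14 -2.5; 1 0 -1.9 16 -3"

```text
time: 37.65
tool_pos: [564.2, -200.9, 259.5]
tcp_rot: [0.856, 1.57, -0.452]
contact_force: [0.8, -0.2, 1.3]
grip_width: 91.7
```

```bash
python3 -c "
from h import *
plan([557,-262,150],-75)"
```

```text
t 37.65 pos [ 564.2 -200.9  259.5] phi -74.9 F [ 0.8 -0.2  1.3] w 91.7 | rows xyz [ 3.65  -0.762  1.902] turn 0.016 j6 0.84
```

>>> send_rows --series "1 0.5 -0.4 1 0; 1 1.5 -0.76 1.9 0; 1 2.5 -0.76 1.9 0; 1 3.65 -0.76 1.9 0; 1 3.65 -0.76 1.9 0"

```text
time: 38.28
tool_pos: [555.9, -259.2, 147.2]
tcp_rot: [-2.376, 1.565, 2.598]
contact_force: [0.1, 0.9, 0.6]
grip_width: 91.7
```

```bash
python3 -c "
from h import *
plan([557,-262,100],-75)
p=snap('side','s21.png'); q=snap('top','t21.png')
im=np.hstack([cv2.resize(p['pixels'][140:260,260:380],(400,400)),cv2.resize(q['pixels'][180:320,330:470],(400,400))]); cv2.imwrite('pics/l5.png',im[:,:,::-1])
"
```

```text
t 38.27 pos [ 555.9 -259.2  147.2] phi -75.0 F [0.1 0.9 0.6] w 91.7 | rows xyz [1.572 0.016 0.105] turn -0.003 j6 0.75
```

View pics/l5.png

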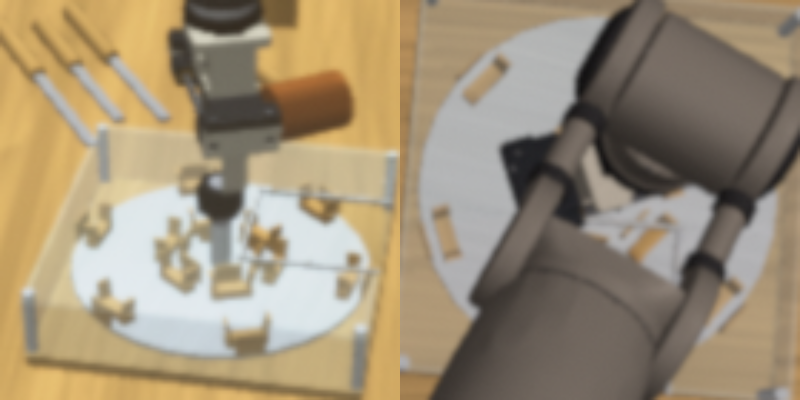

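>>> send_rows --series "1 0.6 0 0.05 0; 1 1.1 0 0.1 0; 1 1.57 0 0.1 0; 1 1.57 0 0.1 0; 0.2 1.57 0 0.1 0; -0.5 1.57 0 0.1 0; -1 1.57 0 0.1 0; -1 1.57 0 0.1 0"

```text
time: 39.38
tool_pos: [558.3, -262.9, 102.8]
tcp_rot: [0.555, 1.57, -0.754]
contact_force: [0.0, -0.4, -0.3]
grip_width: 56.9
```

>>> send_rows --series "-1 0 0 0 0; -1 0 0 0 0; -1 0 0 0 0; -1 0 0 0 0"

```text
time: 39.88
tool_pos: [557.9, -262.1, 102.5]
tcp_rot: [-2.775, 1.569, 2.2]
contact_force: [-0.8, 5.2, 2.8]
grip_width: 41.8
```

```bash
python3 -c "
from h import *
plan([557,-262,100],-75); print(get_obs()['moment'])
p=snap('side','s22.png')
cv2.imwrite('pics/l6.png',cv2.resize(p['pixels'][140:260,260:380],(500,500))[:,:,::-1])
"
```

```text
t 39.88 pos [ 557.9 -262.1  102.5] phi -75.0 F [-0.8  5.2  2.8] w 41.8 | rows xyz [ 0.083 -0.028 -0.01 ] turn 0.005 j6 0.74
[1.13683553 0.2630244  0.23655284]
```

View pics/l6.png

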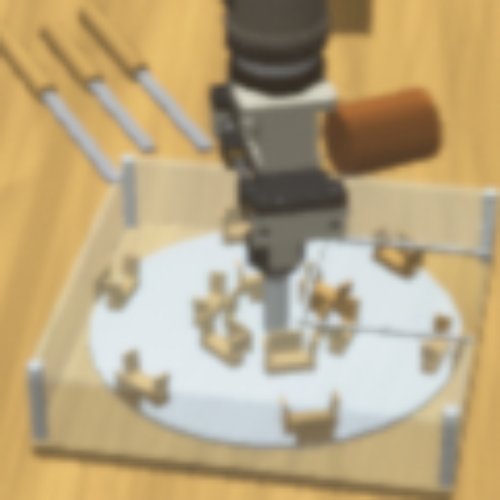

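>>> send_rows --series "-1 0 0 -0.03 -0.6; -1 0 0 -0.03 -1.2; -1 0 0 -0.03 -1.75; -1 0 0 -0.03 -1.75"

```text
time: 40.42
tool_pos: [557.9, -262.0, 102.5]
tcp_rot: [-2.183, 1.571, 2.943]
contact_force: [-1.1, 2.3, 2.3]
grip_width: 41.6
```

```bash
cat > wh.py <<'E'
from h import *
import sys
# wheel angle from top & side bracket model matching is done by eye; markers at brackets for given cradle angle
p=capture('top'); 
plan([557,-262,100]); print('moment',get_obs()['moment'].round(2))
s=capture('side')
im=np.hstack([cv2.resize(s['pixels'][160:260,260:390],(520,400)),cv2.resize(p['pixels'][170:330,320:480],(280,280))[:280].repeat(1,0) if 0 else cv2.resize(p['pixels'][170:330,320:480],(280,400))])
cv2.imwrite('pics/'+sys.argv[1]+'.png',im[:,:,::-1])
for n in (p,s): print([(np.round(r['point'],0).tolist(),round(float(np.degrees(np.arctan2(r['point'][1]+262,r['point'][0]-557))%60),1),round(r['score'],2)) for r in place_of(n,'pocket0')])
E
python3 wh.py w1
```

```text
t 40.48 pos [ 557.9 -262.   102.5] phi -66.3 F [-1.   1.8  1.8] w 41.5 | rows xyz [ 0.084 -0.028 -0.013] turn 0.0 j6 0.59
moment [0.77 0.33 0.17]
[([503.0, -344.0, 52.0], 56.5, 0.61)]
[([463.0, -252.0, 54.0], 53.7, 0.83), ([499.0, -339.0, 54.0], 53.1, 0.69), ([519.0, -172.0, 56.0], 52.9, 0.67)]
```

View pics/w1.png

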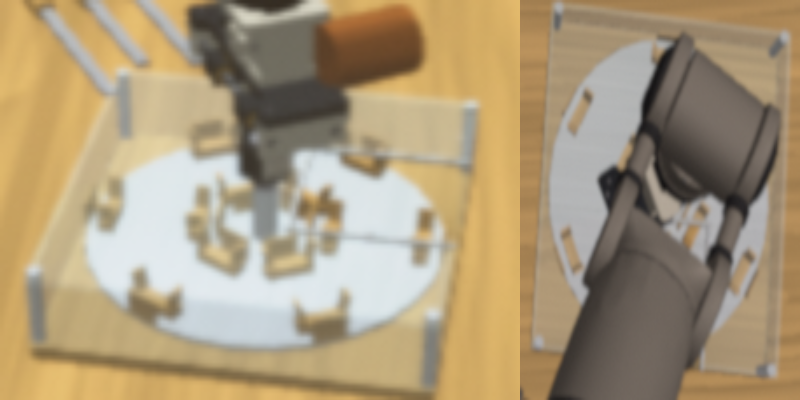

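>>> send_rows --series "0.2 0 0 0 0; 0.6 0 0 0 0; 0.6 0 0 0 0; 0.6 -0.8 0 0 0; 0.6 -1.7 0 0 0; 0.6 -2.6 -1 -1 0; 0.6 -3 -2 -3 0; 0.6 -3 -2 -5 0"

```text
time: 41.62
tool_pos: [442.5, -151.1, 193.3]
tcp_rot: [0.531, 1.568, -0.628]
contact_force: [1.0, 0.4, 0.2]
grip_width: 73.6
```

```bash
cat > sp.py <<'E'
from h import *
def spindles(p):
    out=[]
    for r in cut_out(p,'spindle0'):
        m=r['pixels'].astype(np.uint8); pts=np.argwhere(m)[:,::-1].astype(float)
        if len(pts)<30 or r['score']<.3: continue
        W=np.array([onz(p,u,v,12)[:2] for u,v in pts])
        (c,s,a)=cv2.minAreaRect(W.astype(np.float32)); mu=W.mean(0); e,v=np.linalg.eigh(np.cov((W-mu).T)); d=v[:,1]
        t=(W-mu)@d; mid=mu+d*(t.max()+t.min())/2
        out.append((np.round(mid,1).tolist(),round(float(np.degrees(np.arctan2(d[1],d[0]))%180),1),round(float(np.ptp(t)),0),np.round(mu,1).tolist(),round(r['score'],2)))
    return out
if __name__=='__main__':
    for n in('top','side'):
        p=snap(n,'sp_'+n+'.png')
        for o in spindles(p): print(n,o)
        print([(np.round(r['point'],0).tolist(),round(r['score'],2)) for r in place_of(p,'spindle0')])
E
python3 wh.py w2; python3 sp.py
```

```text
t 41.67 pos [ 437.9 -144.   192.3] phi -66.2 F [-5.   6.6 -0.8] w 73.4 | rows xyz [3.041 2.057 5.218] turn 0.0 j6 0.67
moment [0.31 0.22 0.09]
[([500.0, -340.0, 50.0], 54.0, 0.74), ([613.0, 30.0, 13.0], 19.1, 0.31)]
[([499.0, -341.0, 51.0], 53.6, 0.84), ([518.0, -171.0, 55.0], 53.2, 0.79), ([466.0, -254.0, 58.0], 54.6, 0.56)]
top ([468.3, 31.8], 164.0, 106.0, [468.9, 31.6], 0.88)
top ([499.2, 78.9], 0.2, 104.0, [500.4, 78.9], 0.81)
top ([622.6, 105.4], 167.5, 106.0, [624.4, 105.1], 0.65)
top ([615.5, 31.6], 18.7, 108.0, [615.3, 31.6], 0.59)
[([498.0, 77.0, 12.0], 0.91), ([623.0, 104.0, 10.0], 0.87), ([471.0, 32.0, 11.0], 0.68), ([617.0, 26.0, 12.0], 0.52)]
side ([495.7, 76.9], 1.5, 104.0, [494.0, 76.9], 0.65)
side ([621.8, 101.9], 166.7, 112.0, [617.8, 102.9], 0.62)
side ([612.0, 27.0], 18.5, 102.0, [612.6, 27.3], 0.54)
side ([465.9, 28.2], 164.1, 107.0, [462.3, 29.2], 0.52)
[([501.0, 77.0, 12.0], 0.82), ([616.0, 35.0, 10.0], 0.71), ([622.0, 110.0, 10.0], 0.59), ([469.0, 32.0, 11.0], 0.48)]
```

View pics/w2.png

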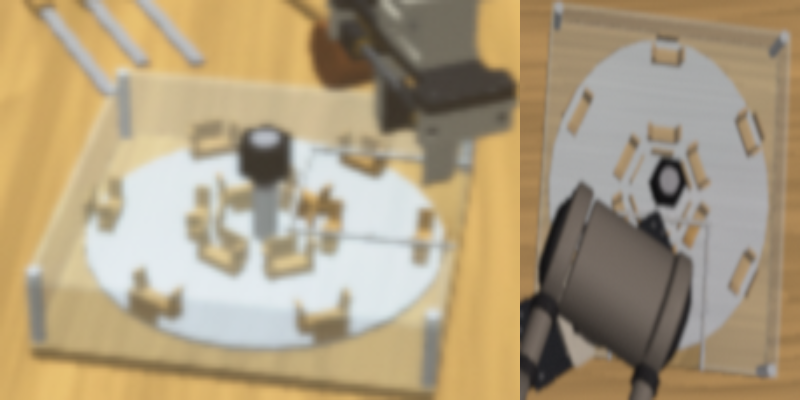

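View pics/sp_top.png

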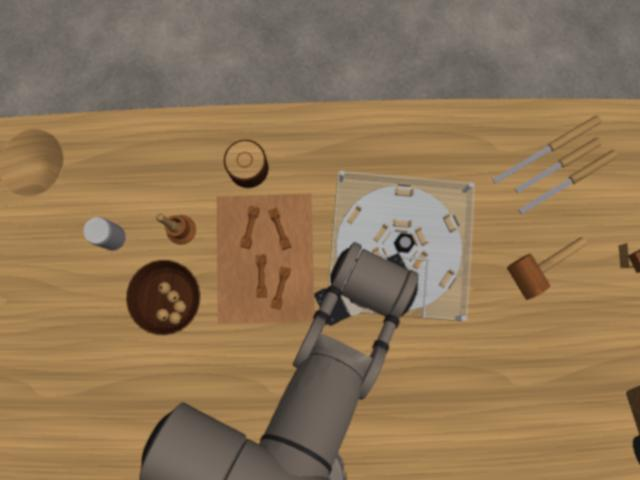

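```bash
python3 -c "
from h import *
plan([498.5,77.5,80],-89.5)"
```

```text
t 42.12 pos [ 444.2 -151.9  192.1] phi -66.3 F [-0.1  0.2 -0.6] w 74.0 | rows xyz [ 3.737  4.733 -6.275] turn 4.64 j6 0.66
```

>>> send_rows --series "-0.2 0 1 -1.5 1; -0.2 0 2 -3 2; -0.2 1 3 -4.5 3; -0.2 2 4 -5.5 4; -0.2 3 4.73 -6.27 4.64; -0.2 3.73 4.73 -6.27 4.64; -0.2 3.73 4.73 -6.27 4.64; -0.2 3.73 4.73 -6.27 4.64"

```text
time: 43.12
tool_pos: [498.5, 77.7, 81.1]
tcp_rot: [1.391, 1.57, -0.171]
contact_force: [-0.3, 0.2, -0.1]
grip_width: 36.5
```

```bash
python3 -c "
from h import *
plan([498.5,77.5,4],-89.5)
p=capture('side');q=capture('top')
im=np.hstack([cv2.resize(p['pixels'][240:340,260:390],(520,400)),cv2.resize(q['pixels'][210:320,200:310],(280,280)) if 0 else cv2.resize(q['pixels'][230:320,220:283],(280,400))])
cv2.imwrite('pics/g1.png',im[:,:,::-1])"
```

```text
t 43.12 pos [498.5  77.7  81.1] phi -89.5 F [-0.3  0.2 -0.1] w 36.5 | rows xyz [ 2.571 -0.004  0.005] turn 0.001 j6 1.56
```

View pics/g1.png

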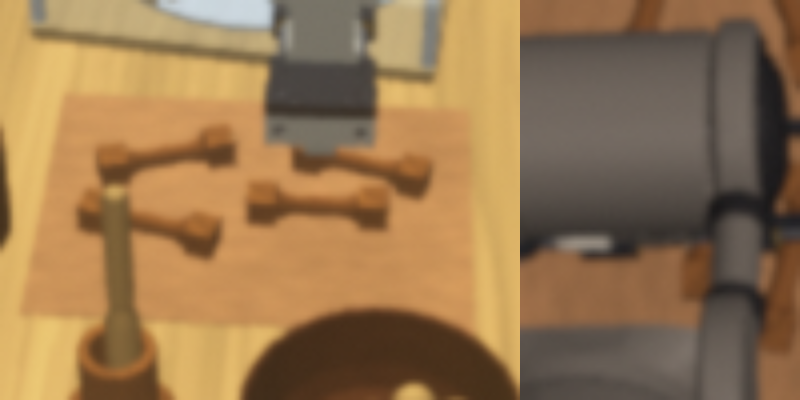

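>>> send_rows --series "-0.2 0.8 0 0 0; -0.2 1.6 0 0 0; -0.2 2.2 0 0 0; -0.2 2.55 0 0 0; -0.2 2.55 0 0 0; -1 2.55 0 0 0; -1 2.55 0 0 0; -1 2.55 0 0 0"

```text
time: 44.22
tool_pos: [498.3, 78.1, 4.6]
tcp_rot: [1.473, 1.57, -0.088]
contact_force: [-0.4, -0.2, 2.5]
grip_width: 15.3
```

>>> send_rows --series "-1 0 0 0 0; -1 -0.5 0 0 0; -1 -1.5 0 0 0; -1 -2.5 0 0 0; -1 -3.5 0 0 0; -1 -3.5 0 0 0"

```text
time: 44.98
tool_pos: [499.4, 78.2, 111.8]
tcp_rot: [1.546, 1.565, -0.015]
contact_force: [0.1, -0.5, -0.3]
grip_width: 15.0
```

```bash
python3 -c "
from h import *
plan([461,-251,110],-96.3)
p=capture('side')
cv2.imwrite('pics/g2.png',cv2.resize(p['pixels'][220:320,260:390,::-1],(650,500)))"
```

```text
t 44.98 pos [499.4  78.2 111.8] phi -89.4 F [ 0.1 -0.5 -0.3] w 15.0 | rows xyz [ 0.052 -1.386 10.961] turn 1.371 j6 1.56
```

View pics/g2.png

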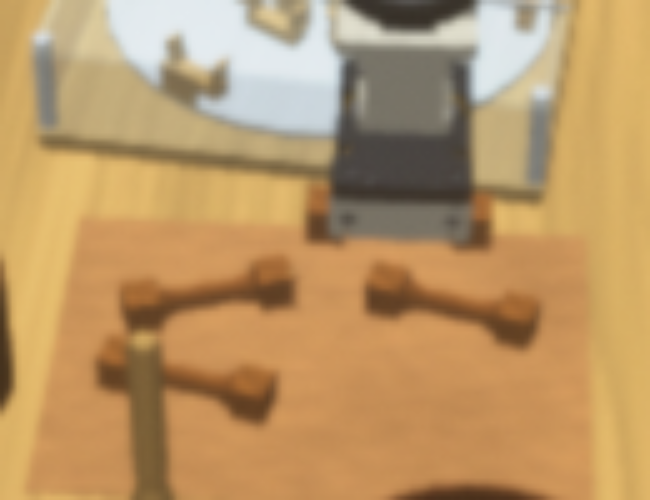

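>>> send_rows --series "-1 0 0 1.2 0; -1 0 -0.2 2.8 0.3; -1 0 -0.4 4.6 0.6; -1 0 -0.7 6.4 1; -1 0 -1 8.2 1.37; -1 0 -1.2 9.8 1.37; -1 0 -1.36 10.96 1.37; -1 0 -1.36 10.96 1.37"

```text
time: 46.02
tool_pos: [459.2, -252.8, 107.8]
tcp_rot: [-1.941, 1.569, 2.658]
contact_force: [0.0, 0.0, 0.2]
grip_width: 14.8
```

```bash
cat > pl.py <<'E'
from h import *
import sys
plan([462,-251.3,46],-96.3)
p=capture('side');q=capture('top')
im=np.hstack([cv2.resize(p['pixels'][150:260,290:400],(400,400)),cv2.resize(q['pixels'][230:340,350:460],(400,400))])
cv2.imwrite('pics/'+sys.argv[1]+'.png',im[:,:,::-1])
for n in (p,q): print([(np.round(r['point'],1).tolist(),round(r['score'],2)) for r in place_of(n,'spindle0') if r['point'][1]<-100],[(np.round(r['point'],0).tolist(),round(r['score'],2)) for r in place_of(n,'window')])
E
python3 pl.py p1
```

```text
t 46.02 pos [ 459.2 -252.8  107.8] phi -96.5 F [0.  0.  0.2] w 14.8 | rows xyz [ 2.059  0.092 -0.06 ] turn -0.041 j6 1.04
[([515.7, -173.5, 55.0], 0.64), ([463.8, -257.6, 119.3], 0.42)] [([462.0, -255.0, 51.0], 0.9)]
[] [([464.0, -250.0, 49.0], 0.88), ([522.0, -175.0, 54.0], 0.26)]
```

View pics/p1.png

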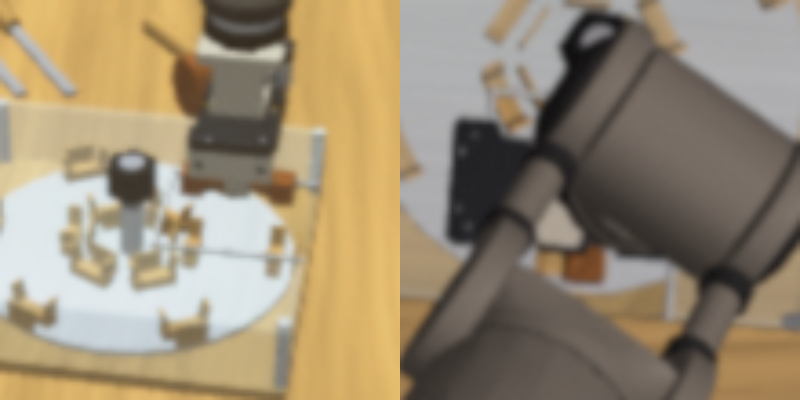

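>>> send_rows --series "-1 0.3 0.09 -0.06 -0.04; -1 0.7 0.09 -0.06 -0.04; -1 1.05 0.09 -0.06 -0.04; -1 1.25 0.09 -0.06 -0.04; -1 1.25 0.09 -0.06 -0.04"

```text
time: 46.95
tool_pos: [462.8, -249.4, 70.9]
tcp_rot: [-2.055, 1.57, 2.551]
contact_force: [0.5, -1.2, -0.2]
grip_width: 15.3
```

```bash
python3 pl.py p2
```

```text
t 46.95 pos [ 462.8 -249.4   70.9] phi -96.1 F [ 0.5 -1.2 -0.2] w 15.3 | rows xyz [ 0.832 -0.02   0.067] turn 0.038 j6 1.04
[] [([463.0, -252.0, 50.0], 0.72)]
[] []
```

View pics/p2.png

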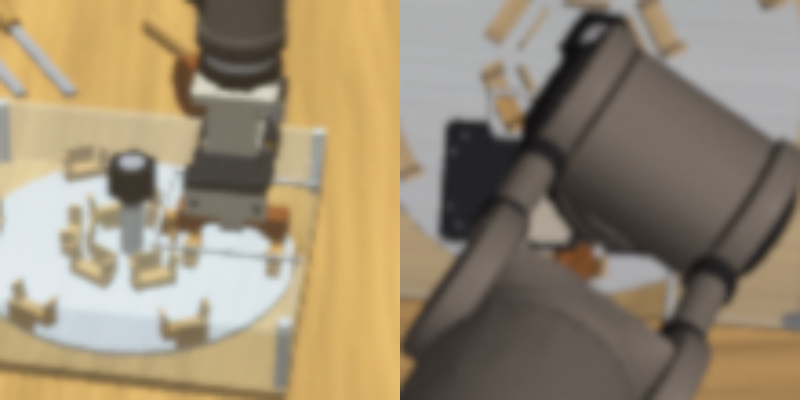

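>>> send_rows --series "-1 0 0 0 0; -1 0 0 0 0"

```text
time: 47.5
tool_pos: [463.2, -249.6, 71.7]
tcp_rot: [0.827, 1.57, -0.85]
contact_force: [0.2, 0.6, -0.2]
grip_width: 15.2
```

```bash
cat > pz.py <<'E'
from h import *
import sys
plan([462,-251.3,46],-96.3)
p=capture('side')
c=crop(p,[462,-251,53],'z',w=30,s=20)
o=get_obs(); X=o['tool_pos']+[0,0,7.4]; Rm=Ro.from_euler('xyz',o['tcp_rot']).as_matrix(); d=Rm[:,1]
for s in(-52,52): mark(c,p,X+s*d,(0,255,0)); mark(c,p,X+s*d+[0,0,12],(0,255,255))
ax=np.array([-np.cos(np.radians(6.3)),np.sin(np.radians(6.3)),0]); w=np.array([462,-251.3,53])
for s in(-56,56): mark(c,p,w+ax*s,(255,0,0)); 
lat=np.array([ax[1],-ax[0],0])
for s in(-41,41):
  for t in(-19,19): mark(c,p,w+ax*s+lat*t+[0,0,7],(255,0,255))
cv2.imwrite('pics/'+sys.argv[1]+'.png',cv2.resize(c[0],(600,600)))
E
python3 pz.py z1
```

```text
t 47.5 pos [ 463.2 -249.6   71.7] phi -96.1 F [ 0.2  0.6 -0.2] w 15.2 | rows xyz [ 0.857 -0.032  0.061] turn 0.04 j6 1.04
z origin 323 186 scale 20
```

View pics/z1.png

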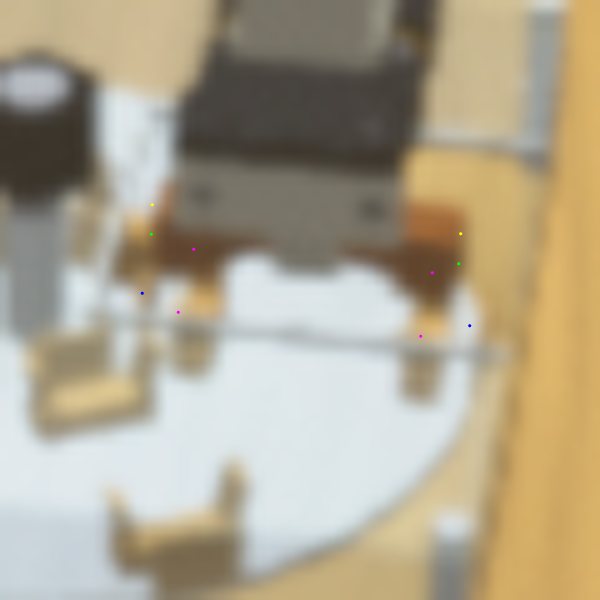

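>>> send_rows --series "-1 0 -0.05 0.06 0.04; -1 0.25 -0.05 0.06 0.04; -1 0.45 -0.05 0.06 0.04; -1 0.6 -0.05 0.06 0.04; -1 0.7 -0.05 0.06 0.04; -1 0.78 -0.05 0.06 0.04; -1 0.78 -0.05 0.06 0.04"

```text
time: 48.42
tool_pos: [461.4, -251.1, 48.0]
tcp_rot: [-1.685, 1.571, 2.918]
contact_force: [-0.6, -0.5, -1.5]
grip_width: 15.4
```

```bash
python3 pz.py z2
```

```text
t 48.42 pos [ 461.4 -251.1   48. ] phi -96.3 F [-0.6 -0.5 -1.5] w 15.4 | rows xyz [0.068 0.021 0.004] turn 0.0 j6 1.04
z origin 323 186 scale 20
```

View pics/z2.png

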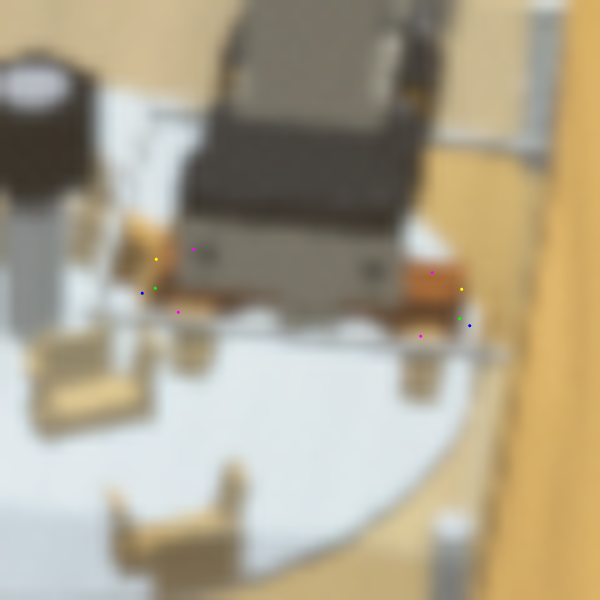

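>>> send_rows --series "-1 0.07 0 0 0; -1 0.07 0 0 0; -0.7 0.07 0 0 0; -0.3 0.07 0 0 0; -0.2 0.07 0 0 0; -0.2 0.07 0 0 0; -0.2 -0.4 0 0 0; -0.2 -1 0 0 0"

```text
time: 49.48
tool_pos: [461.4, -251.1, 79.1]
tcp_rot: [-1.852, 1.571, 2.75]
contact_force: [0.1, -0.7, -0.1]
grip_width: 36.4
```

>>> send_rows --series "-0.2 -1 0 0 0; 0.2 -2 1 0 0; 0.6 -3 2.5 0.3 0; 0.6 -3.2 3.5 0.5 0"

```text
time: 49.98
tool_pos: [566.7, -278.6, 178.3]
tcp_rot: [1.097, 1.564, -0.583]
contact_force: [-0.1, -0.7, -1.4]
grip_width: 62.5
```

```bash
python3 pz.py z3; python3 -c "
from h import *
plan([557.7,-262,150],-66.3)
for n in ('side','top'):
  p=capture(n); print([(np.round(r['point'],1).tolist(),round(r['score'],2)) for r in place_of(p,'spindle0')])
"
```

```text
t 49.98 pos [ 566.7 -278.6  178.3] phi -96.3 F [-0.1 -0.7 -1.4] w 62.5 | rows xyz [ 4.387 -3.595 -0.535] turn 0.003 j6 1.1
z origin 323 186 scale 20
 t 50.02 pos [ 569.  -279.3  177.6] phi -96.3 F [-0.1  1.   1.2] w 65.5 | rows xyz [ 0.915 -0.445 -0.536] turn -5.996 j6 1.1
[([615.8, 34.1, 9.9], 0.67), ([468.0, 29.6, 12.4], 0.57), ([463.4, -253.7, 57.4], 0.48), ([620.4, 106.9, 9.4], 0.46)]
[([621.8, 106.2, 10.0], 0.89), ([616.3, 30.1, 11.1], 0.78), ([468.5, 33.4, 11.5], 0.69)]
```

View pics/z3.png

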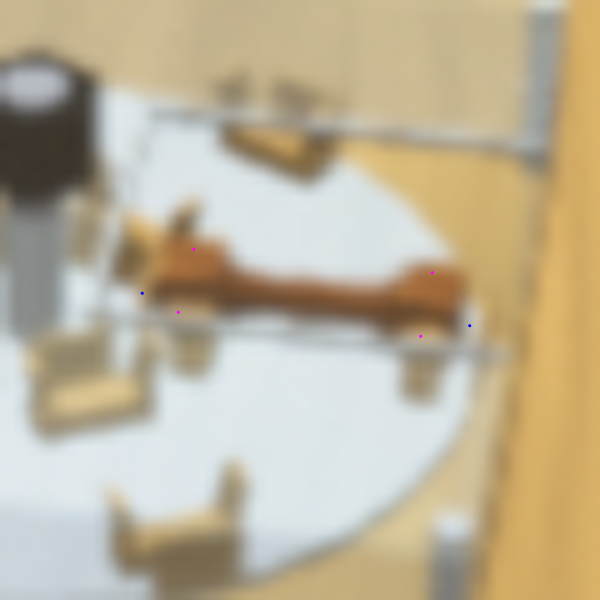

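>>> send_rows --series "0.6 0.4 -0.44 -0.54 1.5; 0.6 0.9 -0.44 -0.54 3; 0.6 0.9 -0.44 -0.54 4.5; 0.6 0.9 -0.44 -0.54 6; 0.6 1.6 -0.44 -0.54 6; 0.6 2.2 -0.44 -0.54 6; 0.6 2.5 -0.44 -0.54 6; 0.6 2.5 -0.44 -0.54 6"

```text
time: 51.22
tool_pos: [552.1, -259.7, 98.9]
tcp_rot: [-1.437, 1.569, 2.641]
contact_force: [-0.8, -0.8, 0.1]
grip_width: 73.6
```

```bash
python3 -c "
from h import *
plan([557.7,-262,102],-126.3)"
```

```text
t 51.23 pos [ 552.1 -259.7   98.9] phi -126.3 F [-0.8 -0.8  0.1] w 73.6 | rows xyz [-0.105  0.196 -0.051] turn -0.002 j6 1.64
```

>>> send_rows --series "0.6 -0.1 0.2 -0.05 0; 0.6 -0.1 0.2 -0.05 0; -1 -0.1 0.2 -0.05 0; -1 -0.1 0.2 -0.05 0; -1 -0.1 0.2 -0.05 0; -1 -0.1 0.2 -0.05 0; -1 -0.1 0.2 -0.05 0; -1 -0.1 0.2 -0.05 0"

```text
time: 52.22
tool_pos: [558.4, -262.5, 102.2]
tcp_rot: [-0.333, 1.57, -2.537]
contact_force: [-1.7, -1.3, 0.1]
grip_width: 42.0
```

>>> send_rows --series "-1 0 0 0 -1.5; -1 0 0 0 -3; -1 0 0 0 -4.5; -1 0 0 0 -6; -1 0 0 0 -7.5; -1 0 0 0 -9; -1 0 0 0 -10.5; -1 0 0 0 -12"

```text
time: 53.22
tool_pos: [558.6, -261.8, 102.1]
tcp_rot: [2.667, 1.57, 1.513]
contact_force: [0.1, 1.6, 0.9]
grip_width: 42.4
```

```bash
python3 wh.py w3
```

```text
t 53.27 pos [ 558.5 -261.8  102.1] phi -65.8 F [-2.9  1.5  2.1] w 42.3 | rows xyz [ 0.071 -0.047 -0.015] turn 0.0 j6 0.58
moment [0.11 0.48 0.3 ]
[([495.0, -339.0, 52.0], 51.3, 0.5)]
[([521.0, -173.0, 52.0], 52.0, 0.81), ([461.0, -244.0, 55.0], 49.6, 0.67), ([502.0, -341.0, 58.0], 54.9, 0.63)]
```

View pics/w3.png

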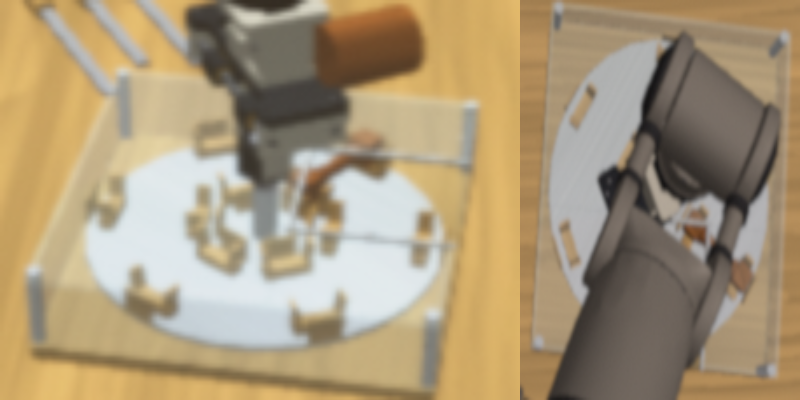

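>>> send_rows --series "-1 0 0 0 -0.3; -1 0 0 0 0; 0.6 0 0 0 0; 0.6 0 0 0 0; 0.6 0 0 0 0; 0.6 -1 0 0 0; 0.6 -2 0 0 0; 0.6 -3 0 0 0"

```text
time: 54.42
tool_pos: [558.5, -262.6, 193.1]
tcp_rot: [0.124, 1.57, -1.034]
contact_force: [0.5, 0.7, -0.7]
grip_width: 73.3
```

```bash
python3 wh.py w4; python3 sp.py;python3 -c "
from h import *
plan([467.5,31,80],-106)"
```

```text
t 54.48 pos [ 560.2 -263.6  197.8] phi -66.3 F [ 0.5 -0.7  4.2] w 73.7 | rows xyz [ 3.258 -0.089 -0.111] turn 0.0 j6 0.59
moment [-0.03 -0.08 -0.  ]
[([621.0, 104.0, 11.0], 20.1, 0.7), ([497.0, -342.0, 52.0], 53.3, 0.63)]
[([499.0, -342.0, 59.0], 54.1, 0.7), ([525.0, -170.0, 56.0], 49.2, 0.7), ([462.0, -243.0, 56.0], 48.7, 0.63)]
top ([468.8, 31.8], 163.4, 105.0, [470.5, 31.3], 0.85)
top ([615.9, 31.0], 19.4, 105.0, [617.1, 31.5], 0.64)
top ([518.9, -313.1], 68.0, 35.0, [518.4, -314.2], 0.38)
[([616.0, 29.0, 14.0], 0.78), ([622.0, 103.0, 8.0], 0.64), ([624.0, 281.0, -2.0], 0.42), ([497.0, -335.0, 56.0], 0.39)]
side ([613.4, 415.0], 99.6, 160.0, [613.0, 417.1], 0.73)
side ([620.0, 102.5], 165.8, 111.0, [609.8, 105.1], 0.62)
side ([465.9, 28.2], 164.4, 107.0, [466.3, 28.1], 0.58)
side ([610.2, 26.1], 21.4, 114.0, [608.7, 25.5], 0.49)
side ([502.0, -391.3], 52.7, 82.0, [501.4, -392.1], 0.41)
[([616.0, 32.0, 10.0], 0.8), ([468.0, 29.0, 12.0], 0.68), ([499.0, -338.0, 55.0], 0.54), ([619.0, 107.0, 11.0], 0.51)]
 t 54.92 pos [ 558.2 -262.2  191.1] phi -66.3 F [-0.6  0.8  0.8] w 73.3 | rows xyz [  3.717   1.164 -10.159] turn 7.94 j6 0.59
```

View pics/w4.png

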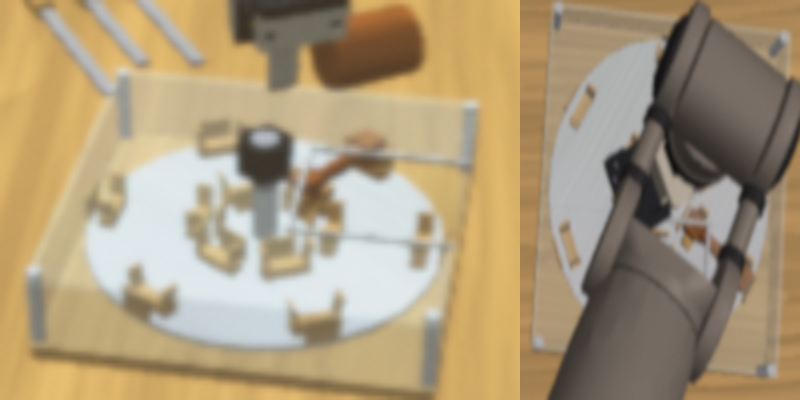

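```bash
cat > ang.py <<'E'
from h import *
def ang(p,show=None):
    im=p['pixels'].astype(np.uint8); hsv=cv2.cvtColor(im,cv2.COLOR_RGB2HSV)
    res=[]
    u0,v0=proj(p,[557.5,-262,50])
    for v in range(int(v0)-70,int(v0)+75):
        for u in range(int(u0)-70,int(u0)+70):
            if not(0<=u<640 and 0<=v<480): continue
            h,s,val=hsv[v,u]
            X=onz(p,u,v,50); r=np.hypot(X[0]-557.5,X[1]+262)
            if 122<r<146 and 80<s<190 and val>120 and 8<h<25:
                a=np.degrees(np.arctan2(X[1]+262,X[0]-557.5))%360
                res.append((a,r))
    return np.array(res)
if __name__=='__main__':
    for n in('top','side'):
        p=capture(n); R=ang(p)
        print(n,len(R),'hist10',[(10*k,int(((R[:,0]//10)==k).sum())) for k in range(36) if ((R[:,0]//10)==k).sum()>4])
        for c in range(-7,360,60):
            d=(R[:,0]-c+180)%360-180; m=abs(d)<14
            if m.sum()>8: print('  cradle',c,m.sum(),round(float((c+(d[m].max()+d[m].min())/2)%60),1),round(float((c+d[m].mean())%60),1), round(R[m,1].mean()))
E
python3 ang.py
python3 - <<'E'
import sys; sys.path.insert(0,'.')
E
```

```text
top 152 hist10 [(40, 22), (50, 31), (100, 29), (110, 32), (220, 7), (230, 26), (350, 5)]
  cradle 53 53 50.2 51.3 136
  cradle 113 61 50.2 50.2 137
  cradle 233 33 52.5 52.7 142
side 79 hist10 [(50, 9), (100, 5), (170, 9), (180, 6), (210, 9), (220, 6), (280, 9), (290, 11)]
  cradle 53 12 54.4 54.4 143
  cradle 173 15 58.3 59.1 139
  cradle 233 9 46.8 42.3 132
  cradle 293 20 50.2 50.5 130
```

Run:
```python
from h import *
import ang as A
from scipy.optimize import least_squares
p=capture('top'); q=dict(p); q['pixels']=cv2.imread('pics/t20.png')[:,:,::-1]
R=A.ang(q)
for c in range(45-180,225,60):
    d=(R[:,0]-c+180)%360-180; m=abs(d)<16
    if m.sum()>8: print(c%360,m.sum(),round(float((c+(d[m].max()+d[m].min())/2)%60),1),round(float((c+d[m].mean())%60),1))
px=np.array([(211,326),(398,341),(197,530),(387,546)])/3.571+[316-.5,164-.5]
mod=[(-30,62),(-30,-62),(-166,62),(-166,-62)]
def f(x):
    c,s=np.cos(x[2]),np.sin(x[2]); return np.concatenate([proj(p,[x[0]+c*a-s*b,x[1]+s*a+c*b,82])-g for (a,b),g in zip(mod,px)])
r=least_squares(f,[557,-262,-.1]); print(r.x[:2],np.degrees(r.x[2]),r.fun.round(2))
```

```text
225 58 43.1 43.2
285 66 44.8 44.5
345 57 44.6 44.6
45 57 43.9 45.3
105 61 43.4 43.6
165 78 44.2 43.3
[ 559.01520686 -261.68587327] -6.299758995619739 [ 0.19 -0.24  0.08 -0.31  0.06  0.49 -0.32  0.05]
```

>>> send_rows --series "0.6 1.5 0 0 0; 0.6 3 0 0 0; 0.6 3 0 0 0; -1 3 0 0 0; -1 3 0 0 0; -1 3 0 0 0; -1 3 0 0 0; -1 3 0 0 0"

```text
time: 56.08
tool_pos: [558.6, -261.8, 103.4]
tcp_rot: [1.894, 1.57, 0.737]
contact_force: [-1.7, 2.6, 5.7]
grip_width: 42.3
```

>>> send_rows --series "-1 0 0 0 -0.4; -1 0 0 0 -0.8; -1 0 0 0 -0.8; 0.6 0 0 0 -0.8; 0.6 0 0 0 -0.8; 0.6 0 0 0 -0.8; 0.6 -1.5 0 0 -0.8; 0.6 -3 0 0 -0.8"

```text
time: 57.08
tool_pos: [558.2, -262.3, 192.7]
tcp_rot: [-2.53, 1.569, 2.665]
contact_force: [0.6, -0.6, 0.6]
grip_width: 73.8
```

```bash
python3 ang.py;python3 wh.py w5; python3 -c "
from h import *
plan([467.5,31,80],-106)"
```

```text
top 182 hist10 [(0, 15), (50, 37), (60, 14), (100, 11), (110, 38), (120, 13), (230, 28), (240, 12), (350, 10)]
  cradle -7 25 0.4 0.6 135
  cradle 53 55 55.3 56.4 136
  cradle 113 62 55.0 55.0 137
  cradle 233 40 57.4 57.9 140
  cradle 353 25 0.4 0.6 135
side 82 hist10 [(50, 8), (60, 7), (170, 8), (180, 11), (220, 9), (290, 16), (350, 6)]
  cradle 53 15 58.4 58.8 142
  cradle 173 16 0.6 0.7 138
  cradle 233 11 52.3 47.6 136
  cradle 293 19 55.6 55.3 130
 t 57.23 pos [ 559.7 -263.2  194.9] phi -62.3 F [-0.6 -0.3 -1. ] w 73.1 | rows xyz [ 3.164 -0.071 -0.093] turn 0.0 j6 0.52
moment [-0.03 -0.03  0.  ]
[([506.0, -348.0, 49.0], 59.4, 0.72)]
[([516.0, -176.0, 54.0], 55.5, 0.97), ([460.0, -254.0, 54.0], 55.2, 0.74), ([504.0, -345.0, 56.0], 57.5, 0.63), ([617.0, 32.0, 10.0], 18.5, 0.46)]
 t 57.38 pos [ 557.9 -262.   190.8] phi -62.3 F [-0.1  1.  -0.6] w 73.6 | rows xyz [  3.71    1.878 -10.041] turn 8.74 j6 0.52
```

View pics/w5.png

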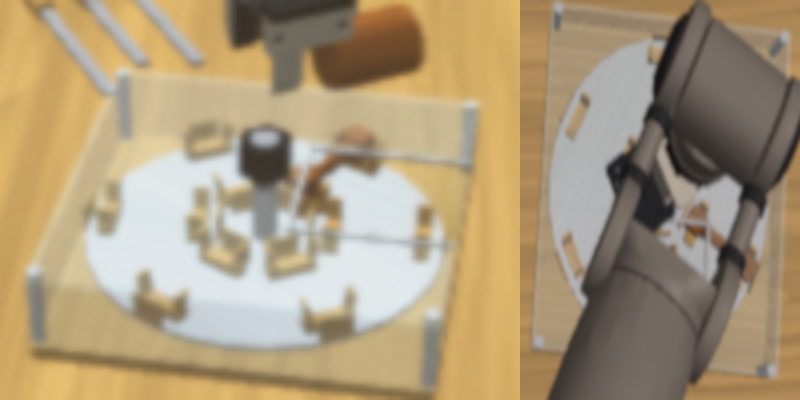

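>>> send_rows --series "0.2 0 0.2 -1.4 1.5; 0.2 0 0.4 -2.9 3; 0.2 0 0.7 -4.4 4.5; 0.2 0.5 1 -6 6; 0.2 1.5 1.4 -7.8 7.5; 0.2 2.6 1.7 -9.2 8.74; 0.2 3.7 1.9 -10.04 8.74; 0.2 3.7 1.9 -10.04 8.74"

```text
time: 58.38
tool_pos: [465.8, 32.3, 78.3]
tcp_rot: [-1.383, 1.563, 3.053]
contact_force: [0.8, -0.2, 0.6]
grip_width: 55.1
```

>>> send_rows --series "0.2 0 0 0 0; 0.2 0 0 0 0"

```text
time: 58.62
tool_pos: [470.1, 29.8, 82.0]
tcp_rot: [1.647, 1.569, -0.205]
contact_force: [0.7, 0.0, -0.3]
grip_width: 54.9
```

```bash
cat > gr.py <<'E'
from h import *
import sys
x,y,f=[float(a) for a in sys.argv[2:5]]
plan([x,y,4.5],f)
p=capture('side'); c=crop(p,[x,y,20],'g',w=30,s=20)
d=np.array([-np.sin(np.radians(f)),np.cos(np.radians(f)),0])
for s in(-52,0,52): mark(c,p,np.array([x,y,12])+d*s,(0,255,0))
mark(c,p,get_obs()['tool_pos'],(0,0,255))
cv2.imwrite('pics/'+sys.argv[1]+'.png',cv2.resize(c[0],(500,500)))
E
python3 gr.py g3 468 31 -106
```

```text
t 58.62 pos [470.1  29.8  82. ] phi -106.1 F [ 0.7  0.  -0.3] w 54.9 | rows xyz [ 2.584 -0.084 -0.02 ] turn -0.015 j6 1.75
g origin 319 249 scale 20
```

View pics/g3.png

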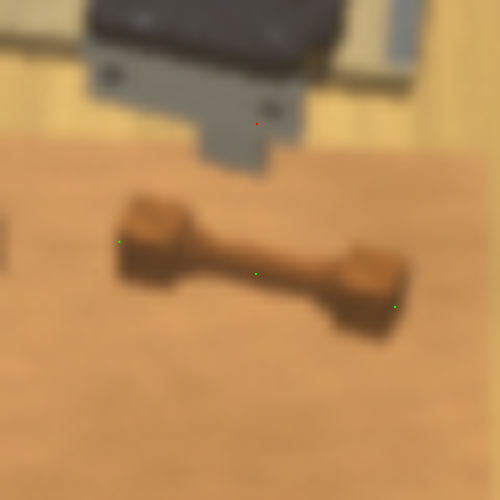

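>>> send_rows --series "0.2 0.8 -0.11 -0.02 0; 0.2 1.6 -0.11 -0.02 0; 0.2 2.2 -0.11 -0.02 0; 0.2 2.57 -0.11 -0.02 0; -0.2 2.57 -0.11 -0.02 0; -1 2.57 -0.11 -0.02 0; -1 2.57 -0.11 -0.02 0; -1 2.57 -0.11 -0.02 0"

```text
time: 59.68
tool_pos: [466.3, 32.3, 4.5]
tcp_rot: [1.663, 1.57, -0.187]
contact_force: [-0.3, -0.9, 0.7]
grip_width: 19.7
```

>>> send_rows --series "-1 0 0 0 0; -1 0 0 0 0; -1 -0.5 0 0 0; -1 -1.5 0 0 0; -1 -2.5 0 0 0; -1 -3.5 0 0 0; -1 -3.5 0 0 0"

```text
time: 60.55
tool_pos: [467.3, 32.2, 110.7]
tcp_rot: [1.735, 1.566, -0.115]
contact_force: [0.5, -0.2, -1.4]
grip_width: 14.7
```

```bash
python3 -c "
from h import *
plan([461.3,-253.5,110],-95)
p=capture('side')
cv2.imwrite('pics/g4.png',cv2.resize(p['pixels'][200:300,270:400,::-1],(650,500)))"
```

```text
t 60.55 pos [467.3  32.2 110.7] phi -106.0 F [ 0.5 -0.2 -1.4] w 14.7 | rows xyz [0.029 2.433 9.209] turn -2.199 j6 1.76
```

View pics/g4.png

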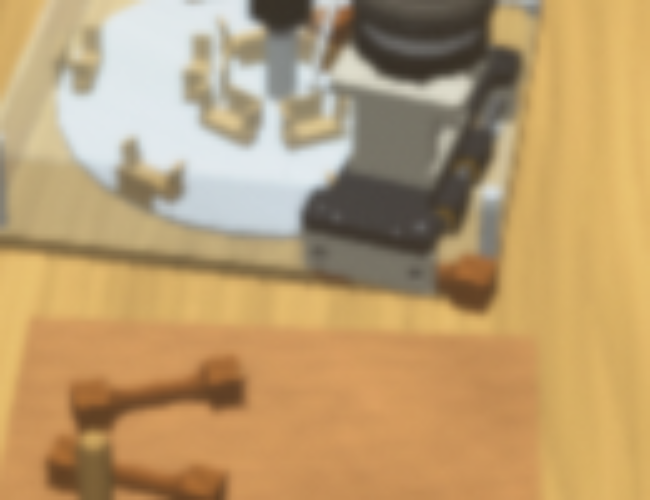

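```bash
python3 pz.py z4; python3 -c "
from h import *
p=capture('side'); o=get_obs(); X=o['tool_pos']+[0,0,7.4]; Rm=Ro.from_euler('xyz',o['tcp_rot']).as_matrix(); d=Rm[:,1]
im=p['pixels'][200:300,270:400,::-1]; im=cv2.resize(im,(650,500)); c=(im,270,200,5)
for s in(-52,0,52): mark(c,p,X+s*d); mark(c,p,X+s*d+[0,0,12],(0,255,255))
cv2.imwrite('pics/g5.png',im)"
```

```text
t 60.6 pos [466.3  32.3 109.4] phi -106.0 F [-0.6 -1.  -0.4] w 14.8 | rows xyz [2.114 2.466 9.126] turn -1.94 j6 1.76
z origin 323 186 scale 20
```

View pics/g5.png

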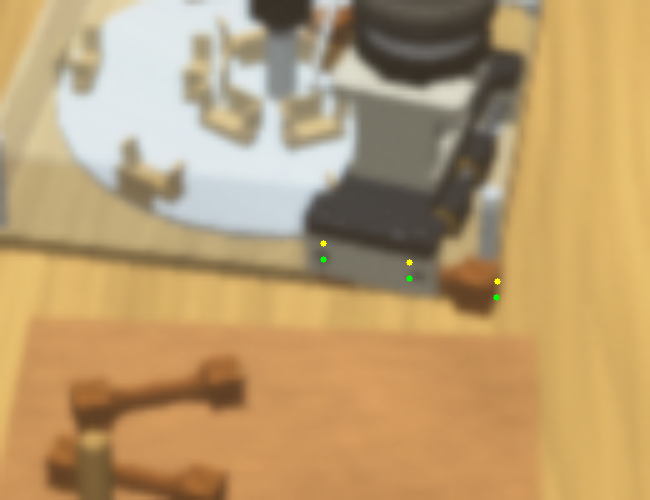

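>>> send_rows --series "-1 0 0.2 1 0; -1 0 0.6 2.4 -0.5; -1 0 1 3.9 -1; -1 0 1.4 5.5 -1.5; -1 0 1.8 7.1 -2.2; -1 0 2.2 8.4 -2.2; -1 0 2.45 9.2 -2.2; -1 0 2.45 9.2 -2.2"

```text
time: 61.7
tool_pos: [459.8, -254.4, 107.5]
tcp_rot: [-2.07, 1.569, 2.553]
contact_force: [0.6, 1.1, -0.5]
grip_width: 15.1
```

>>> send_rows --series "-1 0.4 0 0 0; -1 0.8 0 0 0; -1 1.25 0 0 0; -1 1.25 0 0 0; -1 1.25 0 0 0"

```text
time: 62.32
tool_pos: [460.8, -253.2, 71.7]
tcp_rot: [0.78, 1.571, -0.877]
contact_force: [0.0, -0.3, 0.6]
grip_width: 15.2
```

```bash
sed -i 's/462,-251.3,46\],-96.3/461.3,-253.5,46],-95/' pz.py; python3 pz.py z5
```

```text
t 62.33 pos [ 460.8 -253.2   71.7] phi -95.0 F [ 0.  -0.3  0.6] w 15.2 | rows xyz [0.855 0.019 0.008] turn 0.003 j6 1.01
z origin 323 186 scale 20
```

View pics/z5.png

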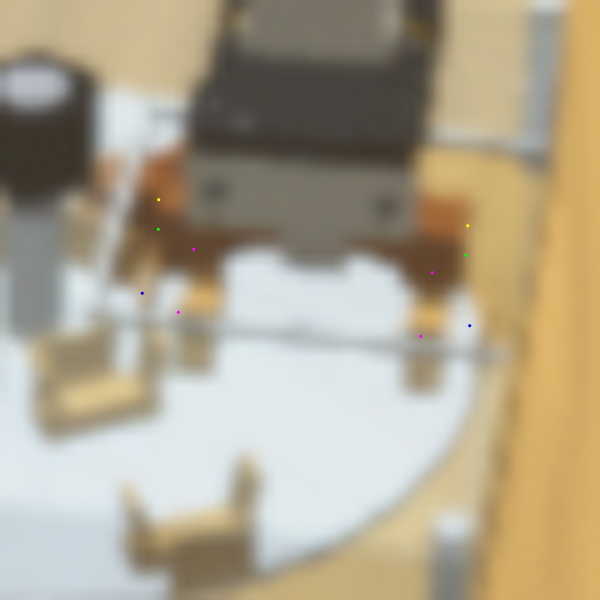

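>>> send_rows --series "-1 0.25 0.01 0 0; -1 0.45 0.01 0 0; -1 0.6 0.01 0 0; -1 0.7 0.01 0 0; -1 0.78 0.01 0 0; -1 0.84 0.01 0 0; -1 0.84 0.01 0 0"

```text
time: 63.25
tool_pos: [460.8, -253.3, 46.3]
tcp_rot: [-1.41, 1.571, -3.068]
contact_force: [0.2, -0.4, -1.0]
grip_width: 15.2
```

```bash
python3 pz.py z6
```

```text
t 63.25 pos [ 460.8 -253.3   46.3] phi -95.0 F [ 0.2 -0.4 -1. ] w 15.2 | rows xyz [0.01  0.016 0.006] turn -0.0 j6 1.01
z origin 323 186 scale 20
```

View pics/z6.png

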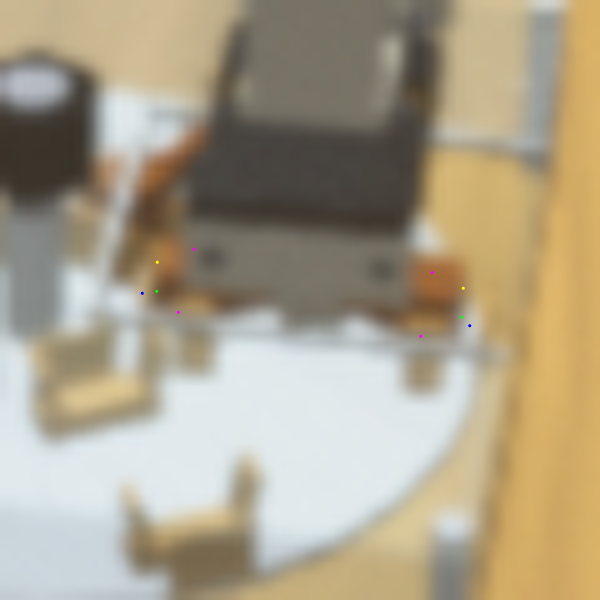

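>>> send_rows --series "-0.7 0 0 0 0; -0.3 0 0 0 0; -0.2 0 0 0 0; -0.2 0 0 0 0; -0.2 -0.6 0 0 0; -0.2 -1.2 0 0 0; 0.2 -2.4 1 0 0; 0.6 -3.4 2.2 0.2 0"

```text
time: 64.3
tool_pos: [526.7, -265.0, 150.0]
tcp_rot: [1.007, 1.57, -0.652]
contact_force: [-0.1, -1.7, -0.5]
grip_width: 52.2
```

>>> send_rows --series "0.6 0 0.3 0 1; 0.6 0 0.6 0 2; 0.6 0 0.9 0 4; 0.6 0 0.9 0 6; 0.6 0 0.9 0 6"

```text
time: 64.92
tool_pos: [552.9, -267.3, 148.2]
tcp_rot: [-1.24, 1.57, 2.863]
contact_force: [-0.5, 0.2, -0.7]
grip_width: 73.5
```

```bash
python3 pz.py z7; python3 -c "
from h import *
plan([558,-262,102],-125)"
```

```text
t 64.92 pos [ 552.9 -267.3  148.2] phi -124.9 F [-0.5  0.2 -0.7] w 73.5 | rows xyz [ 3.408 -2.767  1.369] turn -5.981 j6 1.61
z origin 323 186 scale 20
 t 64.97 pos [ 552.9 -267.4  148.2] phi -124.8 F [ 0.1 -0.2  0.8] w 73.5 | rows xyz [ 1.541  0.039 -0.244] turn 0.041 j6 1.6
```

View pics/z7.png

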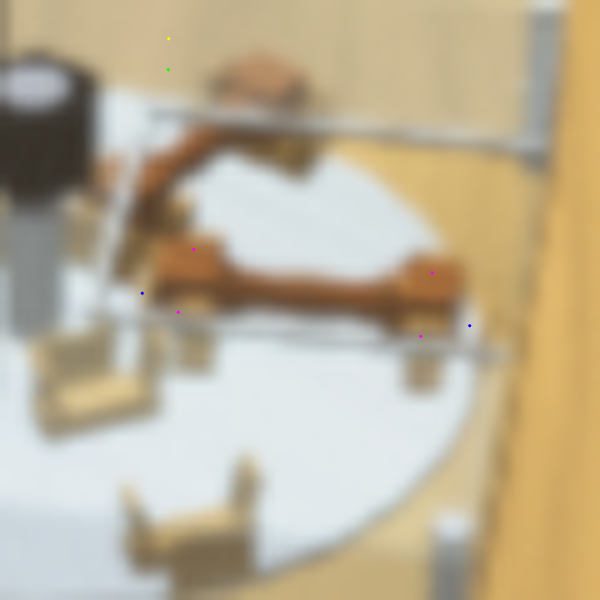

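>>> send_rows --series "0.6 0.5 0.04 -0.24 0; 0.6 1.2 0.04 -0.24 0; 0.6 1.54 0.04 -0.24 0; 0.6 1.54 0.04 -0.24 0; -1 1.54 0.04 -0.24 0; -1 1.54 0.04 -0.24 0; -1 1.54 0.04 -0.24 0; -1 1.54 0.04 -0.24 0"

```text
time: 65.97
tool_pos: [558.2, -262.4, 102.6]
tcp_rot: [1.31, 1.57, -0.871]
contact_force: [-1.0, 0.1, 0.6]
grip_width: 42.1
```

>>> send_rows --series "-1 0 0 0 0; -1 0 0 0 -1.8; -1 0 0 0 -3.6; -1 0 0 0 -5.4; -1 0 0 0 -7.2; -1 0 0 0 -9; -1 0 0 0 -10.7; -1 0 0 0 -12.3"

```text
time: 66.97
tool_pos: [558.4, -261.8, 102.5]
tcp_rot: [1.651, 1.57, 0.546]
contact_force: [-0.0, 1.6, 1.6]
grip_width: 42.1
```

>>> send_rows --series "-1 0 0 0 0; 0.6 0 0 0 0; 0.6 0 0 0 0; 0.6 0 0 0 0; 0.6 -1.5 0 0 0; 0.6 -3 0 0 0; 0.6 -3 0 0 0"

```text
time: 67.85
tool_pos: [559.8, -263.3, 196.3]
tcp_rot: [0.53, 1.563, -0.579]
contact_force: [0.3, -0.6, -0.2]
grip_width: 73.3
```

```bash
python3 ang.py;python3 wh.py w6; python3 sp.py
```

```text
top 165 hist10 [(0, 8), (40, 9), (50, 37), (60, 9), (100, 15), (110, 36), (120, 7), (230, 30), (350, 11)]
  cradle -7 19 59.4 59.6 135
  cradle 53 55 55.0 55.1 136
  cradle 113 58 53.7 53.7 137
  cradle 233 33 57.0 56.1 141
  cradle 353 19 59.4 59.6 135
side 86 hist10 [(50, 9), (60, 5), (170, 9), (180, 9), (220, 10), (280, 6), (290, 19), (350, 5)]
  cradle 53 14 56.8 57.4 142
  cradle 173 17 59.5 60.0 139
  cradle 233 11 51.5 44.8 134
  cradle 293 25 53.8 53.1 133
 t 68.0 pos [ 557.5 -261.9  191. ] phi -63.5 F [-1.   0.2 -0.6] w 73.3 | rows xyz [ 3.035e+00 -1.300e-02  1.000e-03] turn 0.0 j6 0.55
moment [-0.02 -0.08  0.  ]
[([505.0, -342.0, 54.0], 56.9, 0.69)]
[([519.0, -175.0, 54.0], 53.5, 0.89), ([502.0, -341.0, 52.0], 55.0, 0.71), ([554.0, -260.0, -1.0], 32.7, 0.18)]
top ([623.0, 105.1], 165.7, 109.0, [623.1, 105.1], 0.71)
top ([615.5, 31.2], 18.2, 108.0, [615.1, 31.0], 0.65)
[([622.0, 104.0, 10.0], 0.9), ([616.0, 29.0, 10.0], 0.78), ([500.0, -336.0, 53.0], 0.59)]
side ([619.9, 103.6], 166.5, 107.0, [608.3, 106.4], 0.58)
side ([611.1, 27.2], 19.5, 110.0, [610.3, 26.9], 0.58)
side ([424.4, 263.5], 92.9, 35.0, [424.5, 262.7], 0.5)
side ([508.5, -388.9], 65.8, 75.0, [508.5, -388.9], 0.49)
[([615.0, 32.0, 10.0], 0.71), ([621.0, 109.0, 9.0], 0.51), ([500.0, -340.0, 55.0], 0.45), ([625.0, 282.0, 1.0], 0.43)]
```

View pics/w6.png

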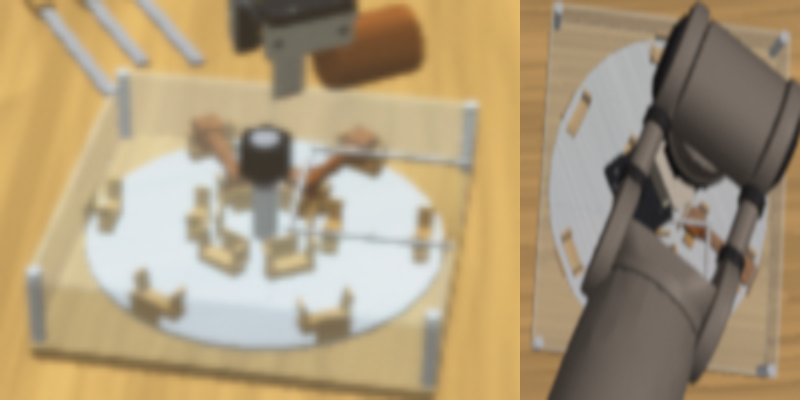

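```bash
python3 -c "
from h import *
plan([615,30.5,80],-71.5)"
```

```text
t 68.45 pos [ 558.  -262.1  191.9] phi -63.5 F [ 0.1 -0.2  0.4] w 73.2 | rows xyz [ 3.73   6.053 -7.882] turn 1.599 j6 0.54
```

>>> send_rows --series "-0.1 0 0.9 -1.2 0.5; -0.1 0 1.9 -2.5 1; -0.1 0 2.9 -3.8 1.6; -0.1 0.8 3.9 -5.1 1.6; -0.1 1.8 5 -6.5 1.6; -0.1 3 6.05 -7.88 1.6; -0.1 3.7 6.05 -7.88 1.6; -0.1 3.7 6.05 -7.88 1.6"

```text
time: 69.45
tool_pos: [613.8, 31.1, 79.3]
tcp_rot: [-1.918, 1.567, 3.118]
contact_force: [-0.3, 0.0, 0.9]
grip_width: 41.6
```

>>> send_rows --series "-0.1 0 0 0 0; -0.1 0 0 0 0"

```text
time: 69.7
tool_pos: [615.9, 29.5, 82.6]
tcp_rot: [1.136, 1.568, -0.113]
contact_force: [-0.1, -0.2, 0.4]
grip_width: 41.4
```

```bash
python3 gr.py g6 615 30.5 -71.5
```

```text
t 69.7 pos [615.9  29.5  82.6] phi -71.6 F [-0.1 -0.2  0.4] w 41.4 | rows xyz [ 2.604 -0.024 -0.043] turn -0.014 j6 1.17
g origin 271 247 scale 20
```

View pics/g6.png

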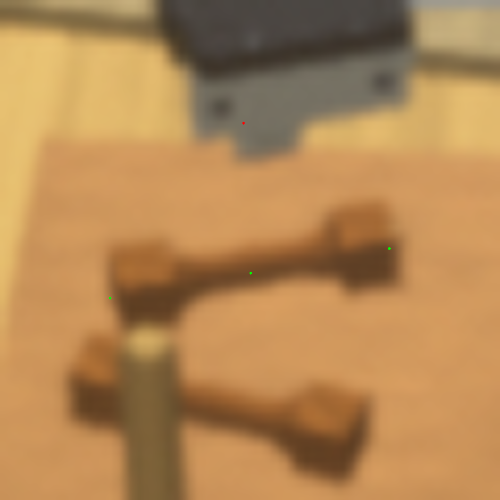

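>>> send_rows --series "-0.1 0.8 -0.06 -0.04 0; -0.1 1.6 -0.06 -0.04 0; -0.1 2.2 -0.06 -0.04 0; -0.1 2.59 -0.06 -0.04 0; -0.1 2.59 -0.06 -0.04 0; -1 2.59 -0.06 -0.04 0; -1 2.59 -0.06 -0.04 0; -1 2.59 -0.06 -0.04 0"

```text
time: 70.75
tool_pos: [613.3, 30.9, 4.0]
tcp_rot: [1.066, 1.57, -0.182]
contact_force: [-0.1, -0.7, 1.2]
grip_width: 16.1
```

>>> send_rows --series "-1 0 0 0 0; -1 0 0 0 0; -1 -0.5 0 0 0; -1 -1.5 0 0 0; -1 -2.5 0 0 0; -1 -3.5 0 0 0; -1 -3.5 0 0 0"

```text
time: 71.62
tool_pos: [614.6, 30.9, 111.6]
tcp_rot: [1.162, 1.565, -0.086]
contact_force: [-0.2, 0.0, -0.4]
grip_width: 15.1
```

```bash
cat > held.py <<'E'
from h import *
import sys
plan([461.5,-251.9,110],-96)
p=capture('side'); o=get_obs(); X=o['tool_pos']+[0,0,7.4]; Rm=Ro.from_euler('xyz',o['tcp_rot']).as_matrix(); d=Rm[:,1]
c=crop(p,X,'h',w=40,s=7)
for s in(-52,0,52): mark(c,p,X+s*d); mark(c,p,X+s*d+[0,0,12],(0,255,255))
cv2.imwrite('pics/'+sys.argv[1]+'.png',c[0])
E
python3 held.py g7
```

```text
t 71.62 pos [614.6  30.9 111.6] phi -71.5 F [-0.2  0.  -0.4] w 15.1 | rows xyz [ 0.029 -7.829  7.319] turn 4.9 j6 1.17
h origin 260 212 scale 7
```

View pics/g7.png

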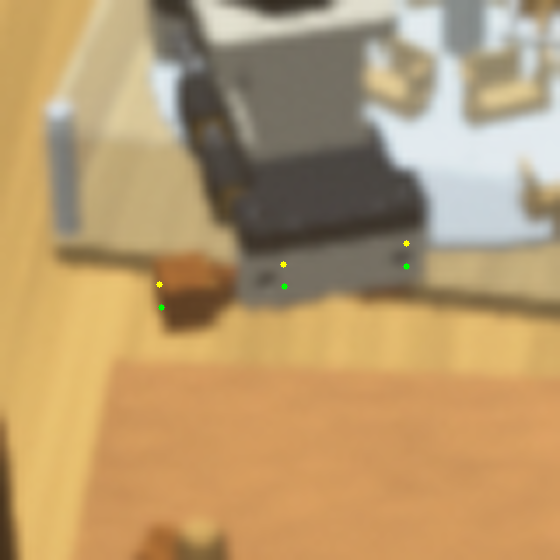

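>>> send_rows --series "-1 0 -1 0.9 0.5; -1 0 -2.1 2 1.3; -1 0 -3.2 3 2.1; -1 0 -4.3 4 3; -1 0 -5.5 5.1 3.9; -1 0 -6.6 6.2 4.9; -1 0 -7.83 7.32 4.9; -1 0 -7.83 7.32 4.9"

```text
time: 72.68
tool_pos: [457.8, -254.0, 107.3]
tcp_rot: [-1.886, 1.568, 2.717]
contact_force: [-0.2, 0.5, -0.9]
grip_width: 15.0
```

>>> send_rows --series "-1 0 0 0 0; -1 0.4 0 0 0; -1 0.8 0 0 0; -1 1.25 0 0 0; -1 1.25 0 0 0; -1 1.25 0 0 0"

```text
time: 73.42
tool_pos: [460.0, -251.9, 71.0]
tcp_rot: [0.584, 1.571, -1.092]
contact_force: [-0.1, -0.4, -1.0]
grip_width: 15.0
```

```bash
sed -i 's/461.3,-253.5,46\],-95/461.5,-251.9,46],-96/' pz.py; python3 pz.py z8
```

```text
t 73.42 pos [ 460.  -251.9   71. ] phi -96.0 F [-0.1 -0.4 -1. ] w 15.0 | rows xyz [ 0.833  0.048 -0.004] turn 0.002 j6 1.03
z origin 323 186 scale 20
```

View pics/z8.png

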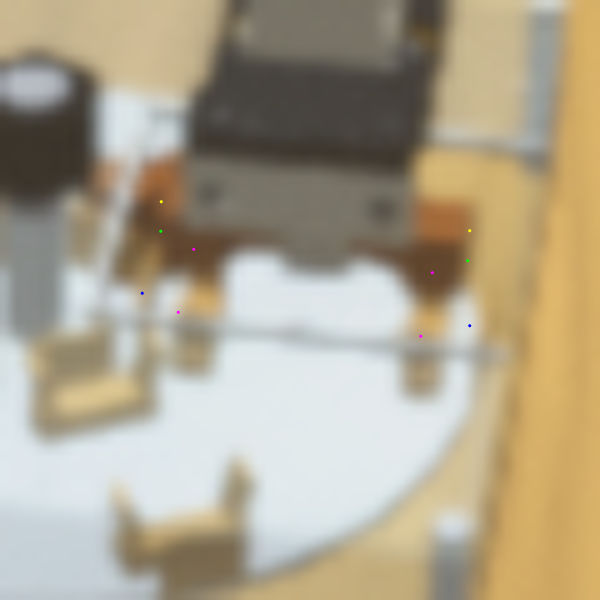

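>>> send_rows --series "-1 0.2 0.05 0 0; -1 0.4 0.05 0 0; -1 0.6 0.05 0 0; -1 0.7 0.05 0 0; -1 0.78 0.05 0 0; -1 0.83 0.05 0 0; -1 0.83 0.05 0 0"

```text
time: 74.35
tool_pos: [461.4, -252.1, 46.1]
tcp_rot: [0.42, 1.571, -1.256]
contact_force: [0.2, -0.6, -0.5]
grip_width: 15.3
```

```bash
python3 pz.py z9
```

```text
t 74.35 pos [ 461.4 -252.1   46.1] phi -96.0 F [ 0.2 -0.6 -0.5] w 15.3 | rows xyz [ 0.003  0.004 -0.005] turn -0.0 j6 1.03
z origin 323 186 scale 20
```

View pics/z9.png

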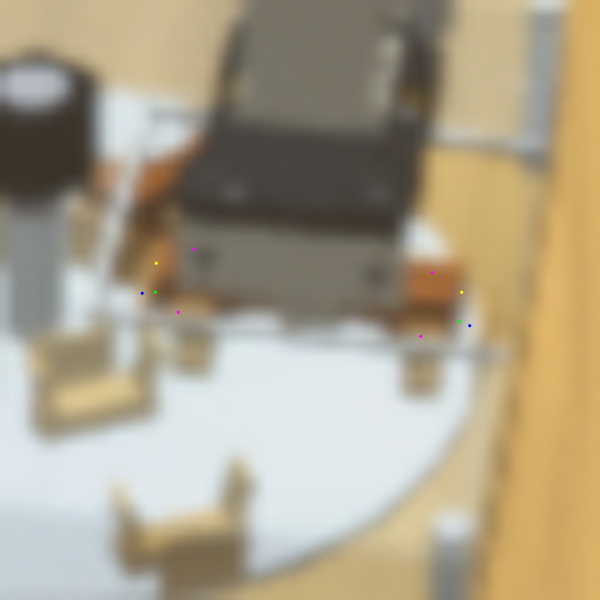

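Seated. I'll release it and go to the knob.

>>> send_rows --series "-0.7 0 0 0 0; -0.3 0 0 0 0; -0.2 0 0 0 0; -0.2 0 0 0 0; -0.2 -0.6 0 0 0; -0.2 -1.2 0 0 0; 0.2 -2.4 1 0 0; 0.6 -3.4 2.2 0.1 0"

```text
time: 75.4
tool_pos: [527.2, -262.0, 149.6]
tcp_rot: [0.835, 1.57, -0.841]
contact_force: [0.9, -1.0, -0.4]
grip_width: 52.2
```

>>> send_rows --series "0.6 0 0.3 -0.05 1; 0.6 0 0.6 -0.1 2; 0.6 0 1 -0.15 4; 0.6 0 1 -0.15 6; 0.6 0 1 -0.15 6"

```text
time: 76.03
tool_pos: [556.9, -260.4, 147.9]
tcp_rot: [-1.381, 1.57, 2.705]
contact_force: [-0.3, -0.6, -0.2]
grip_width: 73.4
```

```bash
python3 pz.py z10; python3 -c "
from h import *
plan([558,-262,102],-126)"
```

```text
t 76.03 pos [ 556.9 -260.4  147.9] phi -125.9 F [-0.3 -0.6 -0.2] w 73.4 | rows xyz [ 3.397 -2.743  1.635] turn -5.981 j6 1.64
z origin 323 186 scale 20
 t 76.08 pos [ 556.9 -260.5  147.9] phi -125.8 F [ 0.2  0.4 -0.9] w 73.8 | rows xyz [1.532 0.06  0.019] turn 0.041 j6 1.63
```

View pics/z10.png

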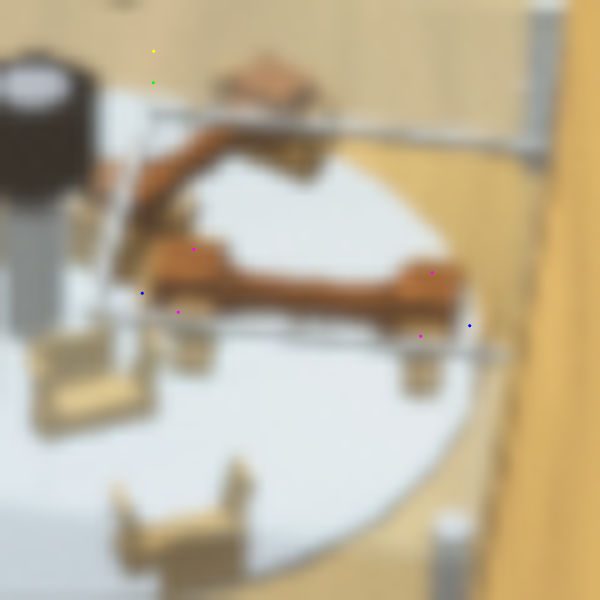

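>>> send_rows --series "0.6 0.5 0.06 0.02 0; 0.6 1.2 0.06 0.02 0; 0.6 1.53 0.06 0.02 0; 0.6 1.53 0.06 0.02 0; -1 1.53 0.06 0.02 0; -1 1.53 0.06 0.02 0; -1 1.53 0.06 0.02 0; -1 1.53 0.06 0.02 0"

```text
time: 77.08
tool_pos: [558.1, -262.3, 102.6]
tcp_rot: [1.108, 1.57, -1.091]
contact_force: [-1.7, -0.6, 1.9]
grip_width: 41.6
```

>>> send_rows --series "-1 0 0 0 0; -1 0 0 0 -1.8; -1 0 0 0 -3.6; -1 0 0 0 -5.4; -1 0 0 0 -7.2; -1 0 0 0 -9; -1 0 0 0 -10.8; -1 0 0 0 -12.5"

```text
time: 78.08
tool_pos: [558.2, -261.9, 102.5]
tcp_rot: [1.608, 1.57, 0.504]
contact_force: [-1.3, 0.5, 1.7]
grip_width: 43.0
```

>>> send_rows --series "-1 0 0 0 0; 0.6 0 0 0 0; 0.6 0 0 0 0; 0.6 0 0 0 0; 0.6 -1.5 0 0 0; 0.6 -3 0 0 0; 0.6 -3 0 0 0"

```text
time: 78.95
tool_pos: [559.9, -263.2, 196.4]
tcp_rot: [0.542, 1.563, -0.567]
contact_force: [0.5, 0.4, -0.2]
grip_width: 73.3
```

```bash
python3 ang.py;python3 wh.py w7; python3 sp.py; python3 -c "
from h import *
plan([622,104.5,80],-103.5)"
```

```text
top 159 hist10 [(40, 15), (50, 35), (100, 23), (110, 39), (230, 33)]
  cradle 53 54 53.6 53.6 136
  cradle 113 64 52.1 52.2 137
  cradle 233 34 54.7 54.6 141
side 122 hist10 [(50, 9), (170, 11), (180, 8), (210, 5), (220, 8), (280, 12), (290, 17), (340, 22), (350, 14)]
  cradle -7 37 47.4 48.4 136
  cradle 53 13 56.8 57.0 143
  cradle 173 19 59.5 59.5 140
  cradle 233 10 41.4 41.7 136
  cradle 293 29 51.2 51.2 134
  cradle 353 37 47.4 48.4 136
 t 79.1 pos [ 557.5 -261.8  191.1] phi -63.5 F [ 0.1  0.4 -0.2] w 73.5 | rows xyz [ 3.035 -0.016  0.004] turn 0.0 j6 0.55
moment [-0.05 -0.03  0.03]
[([500.0, -338.0, 51.0], 53.4, 0.83)]
[([463.0, -249.0, 54.0], 52.2, 0.8), ([523.0, -174.0, 52.0], 50.9, 0.64), ([498.0, -339.0, 54.0], 52.4, 0.62)]
top ([622.1, 105.5], 165.7, 107.0, [621.1, 105.7], 0.84)
top ([520.2, -315.2], 68.8, 27.0, [520.0, -315.8], 0.47)
[([503.0, -338.0, 52.0], 0.64), ([624.0, 104.0, 11.0], 0.53)]
side ([619.2, 103.2], 167.5, 111.0, [611.2, 104.9], 0.74)
[([623.0, 107.0, 10.0], 0.61), ([501.0, -335.0, 54.0], 0.57)]
 t 79.55 pos [ 558.1 -262.1  191.9] phi -63.5 F [-0.2  0.5  0.5] w 73.6 | rows xyz [ 3.73   7.36  -9.984] turn 7.999 j6 0.55
```

View pics/w7.png

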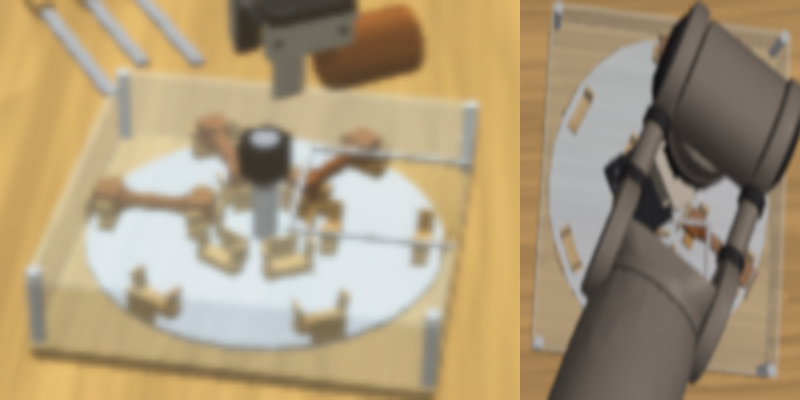

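>>> send_rows --series "0.1 0 1 -1.4 1; 0.1 0 2.1 -2.9 2.5; 0.1 0 3.2 -4.4 4; 0.1 0.5 4.4 -6 5.5; 0.1 1.5 5.5 -7.5 7; 0.1 2.6 6.5 -8.9 8; 0.1 3.7 7.36 -9.98 8; 0.1 3.7 7.36 -9.98 8"

```text
time: 80.55
tool_pos: [620.2, 107.3, 77.9]
tcp_rot: [-1.352, 1.565, 3.129]
contact_force: [-0.7, 0.1, -0.1]
grip_width: 50.3
```

>>> send_rows --series "0.1 0 0 0 0; 0.1 0 0 0 0"

```text
time: 80.8
tool_pos: [622.9, 103.1, 82.5]
tcp_rot: [1.716, 1.569, -0.092]
contact_force: [0.4, -0.3, 0.7]
grip_width: 50.3
```

```bash
python3 gr.py g8 621.5 104.5 -103.7
```

```text
t 80.8 pos [622.9 103.1  82.5] phi -103.6 F [ 0.4 -0.3  0.7] w 50.3 | rows xyz [ 2.599 -0.061 -0.035] turn 0.022 j6 1.85
g origin 266 264 scale 20
```

View pics/g8.png

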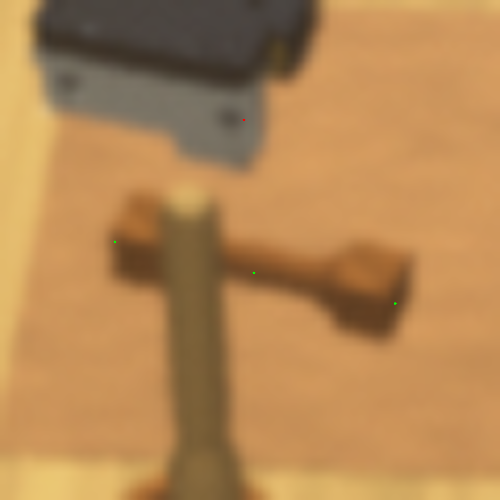

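>>> send_rows --series "0.1 0.8 -0.09 -0.04 0; 0.1 1.6 -0.09 -0.04 0; 0.1 2.2 -0.09 -0.04 0; 0.1 2.59 -0.09 -0.04 0; 0.1 2.59 -0.09 -0.04 0; -1 2.59 -0.09 -0.04 0; -1 2.59 -0.09 -0.04 0; -1 2.59 -0.09 -0.04 0"

```text
time: 81.85
tool_pos: [620.1, 106.2, 4.0]
tcp_rot: [1.761, 1.57, -0.046]
contact_force: [0.8, 0.8, 0.7]
grip_width: 25.4
```

>>> send_rows --series "-1 0 0 0 0; -1 0 0 0 0; -1 0 0 0 0; -1 -0.5 0 0 0; -1 -1.5 0 0 0; -1 -2.5 0 0 0; -1 -3.5 0 0 0; -1 -3.5 0 0 0"

```text
time: 82.85
tool_pos: [621.5, 106.3, 111.8]
tcp_rot: [1.847, 1.565, 0.041]
contact_force: [-0.1, 0.3, -1.5]
grip_width: 15.4
```

```bash
sed -i 's/461.5,-251.9,110\],-96/461.9,-249.2,110],-97.5/' held.py; sed -i 's/461.5,-251.9,46\],-96/461.9,-249.2,46],-97.5/' pz.py; python3 held.py g9
```

```text
t 82.85 pos [621.5 106.3 111.8] phi -103.5 F [-0.1  0.3 -1.5] w 15.4 | rows xyz [ 0.024 -2.407 12.764] turn -1.2 j6 1.85
h origin 255 229 scale 7
```

View pics/g9.png

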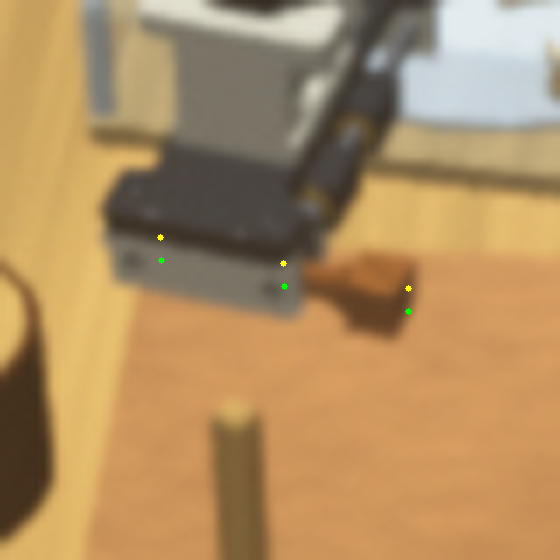

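>>> send_rows --series "-1 0 -0.2 1.3 0; -1 0 -0.5 3 -0.3; -1 0 -0.9 4.9 -0.6; -1 0 -1.3 6.8 -0.9; -1 0 -1.6 8.7 -1.2; -1 0 -2 10.6 -1.2; -1 0 -2.4 12.4 -1.2; -1 0 -2.4 12.76 -1.2"

```text
time: 83.9
tool_pos: [458.3, -251.5, 107.3]
tcp_rot: [-1.874, 1.568, 2.704]
contact_force: [-0.0, 1.3, 0.1]
grip_width: 14.8
```

>>> send_rows --series "-1 0 0 0 0; -1 0.4 0 0 0; -1 0.8 0 0 0; -1 1.25 0 0 0; -1 1.25 0 0 0; -1 1.25 0 0 0"

```text
time: 84.65
tool_pos: [460.6, -249.2, 71.0]
tcp_rot: [0.453, 1.571, -1.249]
contact_force: [0.4, 0.8, -0.0]
grip_width: 14.9
```

```bash
python3 pz.py z11
```

```text
t 84.65 pos [ 460.6 -249.2   71. ] phi -97.5 F [ 0.4  0.8 -0. ] w 14.9 | rows xyz [ 0.832  0.044 -0.005] turn 0.003 j6 1.06
z origin 323 186 scale 20
```

View pics/z11.png

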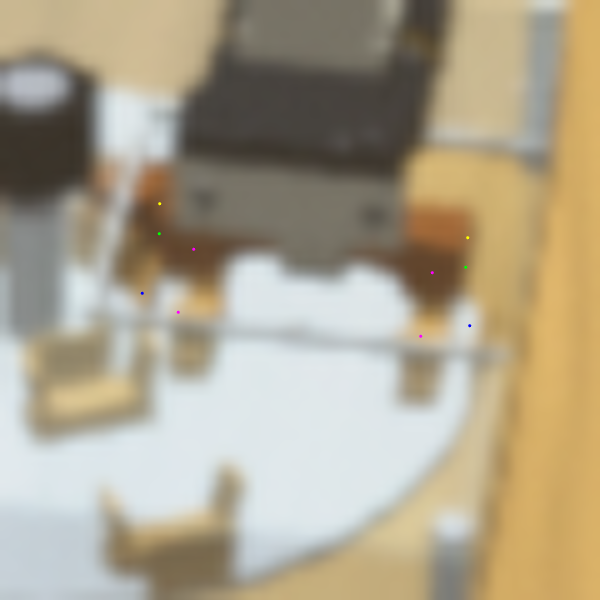

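>>> send_rows --series "-1 0.2 0.05 0 0; -1 0.4 0.05 0 0; -1 0.6 0.05 0 0; -1 0.7 0.05 0 0; -1 0.78 0.05 0 0; -1 0.83 0.05 0 0; -1 0.83 0.05 0 0"

```text
time: 85.58
tool_pos: [461.9, -249.5, 46.1]
tcp_rot: [0.441, 1.571, -1.261]
contact_force: [0.2, -0.4, -0.1]
grip_width: 14.5
```

```bash
python3 pz.py z12
```

```text
t 85.58 pos [ 461.9 -249.5   46.1] phi -97.5 F [ 0.2 -0.4 -0.1] w 14.5 | rows xyz [ 0.002 -0.001 -0.01 ] turn 0.0 j6 1.06
z origin 323 186 scale 20
```

View pics/z12.png

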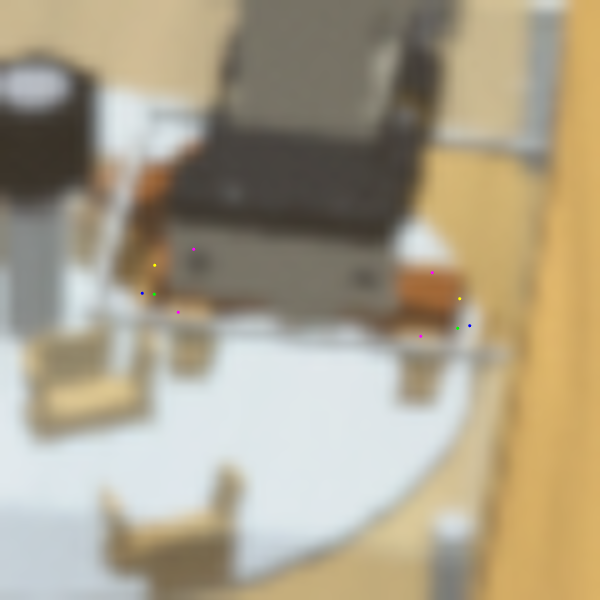

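>>> send_rows --series "-0.7 0 0 0 0; -0.3 0 0 0 0; -0.2 0 0 0 0; -0.2 0 0 0 0; -0.2 -0.6 0 0 0; -0.2 -1.2 0 0 0; 0.2 -2.4 1 0 0; 0.6 -3.4 2.2 0.1 0"

```text
time: 86.62
tool_pos: [527.5, -261.1, 149.7]
tcp_rot: [0.93, 1.57, -0.772]
contact_force: [0.6, -0.4, -0.3]
grip_width: 52.5
```

>>> send_rows --series "0.6 0 0.3 -0.05 1; 0.6 0 0.6 -0.1 2; 0.6 0 1 -0.15 4; 0.6 0 1 -0.15 6; 0.6 0 1 -0.15 6"

```text
time: 87.25
tool_pos: [557.2, -260.4, 147.9]
tcp_rot: [-1.217, 1.57, 2.843]
contact_force: [1.0, 1.2, 0.2]
grip_width: 73.0
```

```bash
python3 pz.py z13; python3 -c "
from h import *
plan([558,-262,102],-127.5)"
```

```text
t 87.25 pos [ 557.2 -260.4  147.9] phi -127.4 F [1.  1.2 0.2] w 73.0 | rows xyz [ 3.397 -2.748  1.632] turn -5.981 j6 1.66
z origin 323 186 scale 20
 t 87.3 pos [ 557.1 -260.4  147.9] phi -127.3 F [ 0.3 -0.  -0.5] w 73.7 | rows xyz [1.531 0.056 0.024] turn 0.041 j6 1.66
```

View pics/z13.png

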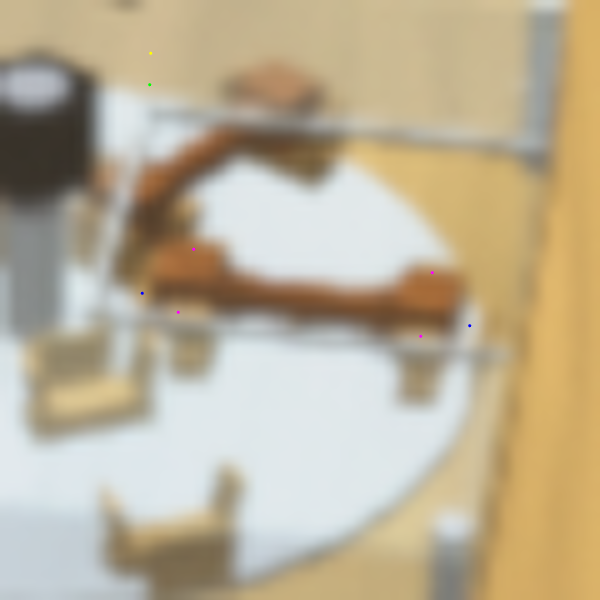

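>>> send_rows --series "0.6 0.5 0.06 0.02 0; 0.6 1.2 0.06 0.02 0; 0.6 1.53 0.06 0.02 0; 0.6 1.53 0.06 0.02 0; -1 1.53 0.06 0.02 0; -1 1.53 0.06 0.02 0; -1 1.53 0.06 0.02 0; -1 1.53 0.06 0.02 0"

```text
time: 88.3
tool_pos: [558.2, -262.4, 102.5]
tcp_rot: [0.772, 1.57, -1.453]
contact_force: [-2.5, -0.9, 1.8]
grip_width: 41.8
```

>>> send_rows --series "-1 0 0 0 0; -1 0 0 0 -1.9; -1 0 0 0 -3.8; -1 0 0 0 -5.7; -1 0 0 0 -7.6; -1 0 0 0 -9.5; -1 0 0 0 -11.3; -1 0 0 0 -12.9"

```text
time: 89.3
tool_pos: [558.7, -261.7, 102.5]
tcp_rot: [1.601, 1.57, 0.506]
contact_force: [1.0, 0.4, 2.3]
grip_width: 42.5
```

>>> send_rows --series "-1 0 0 0 0; 0.6 0 0 0 0; 0.6 0 0 0 0; 0.6 0 0 0 0; 0.6 -1.5 0 0 0; 0.6 -3 0 0 0; 0.6 -3 0 0 0"

```text
time: 90.18
tool_pos: [560.1, -263.2, 196.4]
tcp_rot: [0.531, 1.563, -0.569]
contact_force: [-0.7, -0.2, -1.0]
grip_width: 73.3
```

```bash
python3 ang.py;python3 wh.py w8; python3 -c "
from h import *
plan([557,-262,102],-66.3)"
```

```text
top 200 hist10 [(0, 11), (40, 8), (50, 71), (60, 10), (100, 14), (110, 36), (120, 7), (230, 34), (350, 7)]
  cradle -7 18 59.4 0.0 138
  cradle 53 89 53.9 54.4 135
  cradle 113 57 53.8 53.9 137
  cradle 233 36 55.8 56.1 141
  cradle 353 18 59.4 0.0 138
side 140 hist10 [(40, 10), (50, 20), (60, 5), (170, 8), (180, 10), (220, 8), (280, 7), (290, 20), (340, 20), (350, 18)]
  cradle -7 39 48.6 49.4 136
  cradle 53 35 54.5 53.3 132
  cradle 173 16 59.5 0.4 139
  cradle 233 9 51.5 44.9 135
  cradle 293 27 53.5 53.1 134
  cradle 353 39 48.6 49.4 136
 t 90.33 pos [ 557.7 -261.8  191. ] phi -63.0 F [-0.3  0.4 -0.1] w 73.3 | rows xyz [ 3.034e+00 -2.100e-02  1.000e-03] turn 0.0 j6 0.54
moment [-0.    0.01 -0.02]
[([501.0, -344.0, 54.0], 55.5, 0.71), ([502.0, -337.0, 47.0], 53.9, 0.31)]
[([520.0, -172.0, 52.0], 52.6, 0.96), ([464.0, -257.0, 55.0], 57.1, 0.83), ([502.0, -341.0, 51.0], 55.1, 0.71)]
 t 90.47 pos [ 557.7 -261.7  190.6] phi -63.0 F [ 0.7  0.5 -0.1] w 73.4 | rows xyz [ 2.953 -0.02   0.005] turn 0.658 j6 0.54
```

View pics/w8.png

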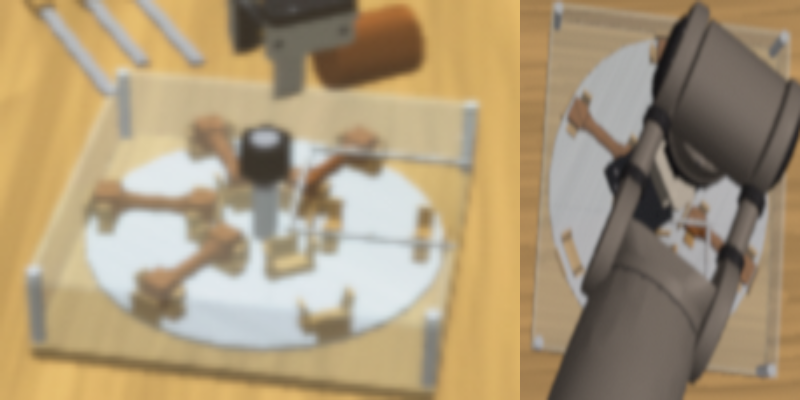

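>>> send_rows --series "0.6 -0.5 -1 0 0; 0.6 -1 -2 0 0; 0.6 -1 -3 1 0; 0.6 -1 -4 2 0; 0.6 -1 -4.5 4 0; 0.6 -1 -4.5 6 0; 0.6 -1 -4.5 8 0; 0.6 -1 -4.5 8 0"

```text
time: 91.48
tool_pos: [547.1, -540.7, 214.4]
tcp_rot: [-2.842, 1.564, 2.339]
contact_force: [-0.7, 0.8, -1.5]
grip_width: 73.4
```

```bash
python3 ang.py; python3 -c "
from h import *
plan([557,-262,102])
for n in ('top','side'):
  p=snap(n,'fin_'+n+'.png')
  for th in ('spindle0','bead0','stick','stand','bowl','billet','oil_tin','mallet'): print(n,th,[(np.round(r['point'],0).tolist(),round(r['score'],2)) for r in place_of(p,th)])"; python3 car.py 558 -262 -6.3
```

```text
top 409 hist10 [(0, 11), (40, 8), (50, 70), (60, 9), (100, 15), (110, 36), (120, 7), (220, 15), (230, 76), (280, 10), (290, 66), (300, 10), (340, 8), (350, 65)]
  cradle -7 84 55.2 54.6 136
  cradle 53 87 53.9 54.2 136
  cradle 113 58 53.8 53.8 137
  cradle 233 94 53.2 54.4 136
  cradle 293 86 55.1 54.9 136
  cradle 353 84 55.2 54.6 136
side 146 hist10 [(40, 9), (50, 22), (60, 5), (170, 9), (180, 10), (220, 8), (280, 7), (290, 21), (340, 20), (350, 18)]
  cradle -7 39 48.6 49.4 136
  cradle 53 36 54.5 53.4 133
  cradle 173 17 59.5 0.2 139
  cradle 233 9 51.5 44.9 135
  cradle 293 29 54.1 53.5 134
  cradle 353 39 48.6 49.4 136
 t 91.58 pos [ 546.5 -537.   218.8] phi -63.0 F [ 0.3  0.2 -0.2] w 73.3 | rows xyz [ 3.926  4.472 -7.993] turn 0.0 j6 0.22
top spindle0 [([502.0, -337.0, 53.0], 0.65)]
top bead0 [([401.0, 291.0, 26.0], 0.65), ([480.0, 316.0, 20.0], 0.59), ([456.0, 295.0, 24.0], 0.59), ([408.0, 323.0, 24.0], 0.51), ([434.0, 281.0, 23.0], 0.42)]
top stick [([617.0, 281.0, 7.0], 0.54)]
top stand [([623.0, 278.0, 1.0], 0.78)]
top bowl [([455.0, 315.0, 0.0], 0.75), ([614.0, 283.0, 7.0], 0.52)]
top billet [([774.0, 104.0, 2.0], 0.61), ([519.0, -177.0, 54.0], 0.48)]
top oil_tin [([616.0, 282.0, 8.0], 0.71), ([608.0, 456.0, -1.0], 0.7)]
top mallet [([474.0, 318.0, 22.0], 0.67)]
side spindle0 [([504.0, -338.0, 52.0], 0.56)]
side bead0 [([427.0, 283.0, 20.0], 0.68), ([398.0, 292.0, 20.0], 0.63), ([451.0, 294.0, 21.0], 0.63), ([461.0, -252.0, 52.0], 0.59), ([480.0, 313.0, 27.0], 0.57), ([409.0, 321.0, 22.0], 0.54)]
side stick [([620.0, 280.0, 10.0], 0.64), ([476.0, 313.0, 29.0], 0.35)]
side stand [([624.0, 283.0, -2.0], 0.86)]
side bowl [([454.0, 313.0, -4.0], 0.69)]
side billet [([776.0, 110.0, 0.0], 0.66), ([556.0, -263.0, 1.0], 0.6)]
side oil_tin [([609.0, 458.0, -1.0], 0.88), ([408.0, 321.0, 25.0], 0.32)]
side mallet [([474.0, -575.0, -0.0], 0.55)]
top origin 316 163 scale 6
side origin 259 151 scale 6
```

View pics/fin_side.png

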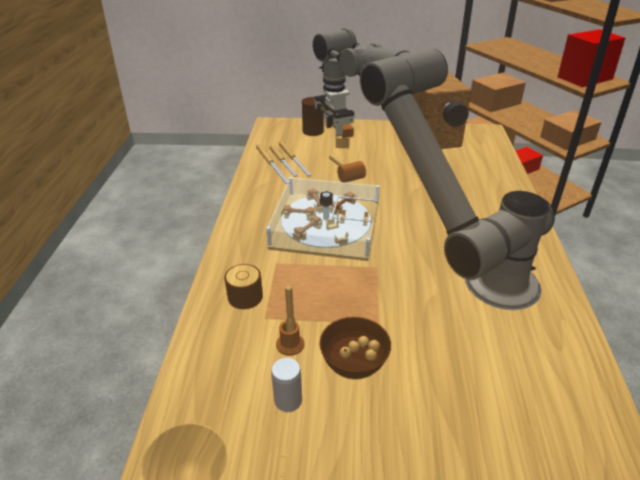

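View pics/car_top.png

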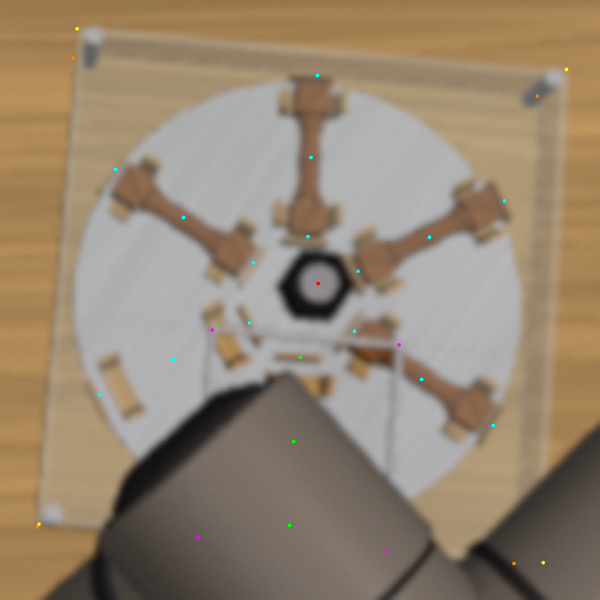

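```bash
python3 -c "
from h import *
print(close_job())"
```

```text
the job is handed in; nothing more can be done
None
```

I handed the job in at about 92 s. As far as the pictures show, everything is where it should be, but the stirring rule could not be checked outright.

**What I did**
- **Stirring:** I took the stick, stirred the beads round the bowl both ways, and stood the stick back in its stand.
- **First turn:** the wheel was standing about 10° off its click at the start, so I lined it up with the window first.
- **Loading:** I laid all four spindles in the cradle one at a time and turned the knob a click after each. One spindle had been knocked aside before I reached it, so I measured it again.

**What the last checks showed**
- **Spindles:** all four sit in cradles under the hood.
- **Window:** the empty cradle there is about 0.5° (roughly 1 mm) off, by the top camera. The side camera alone read up to several degrees either way, so I went by the top camera.
- **Stick:** its foot is on the floor of the stand, 3–6 mm from the centre.
- **Beads:** all five are in the bowl.
- **Log, oil tin and mallet:** the log and tin show no movement. The side view puts the mallet in place; the top view missed it.

**What disagreed or stays uncertain**
- **Stirring rule:** the beads look alike and were hidden at times, so I could not follow each one throughout. Going by the order they moved in, it is very likely, but not proven, that all five were over 25 mm from their starts at once.
- **Wheel click:** it did not pull itself to the click when released a few degrees off. After the first click it stayed about 3.5° short, so I set it by hand using the camera angle. Whether it is truly clicked in rests on that angle alone.

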